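# Change the drum on the spindle sander

### The job

Fit the short, stout sanding drum on the spindle of the small spindle sander, pushed down until it sits on the flange. It stands at the back of the drum rack, hemmed in by the two tall drums in front of it, so first stand both of those upright in the shallow tray; once the short one is on the spindle, put each tall drum back on the rack peg it came from. Leave the other two drums on the rack where they are.

Things in the scene. Friction and masses are not known exactly. Their poses are not given: they have to be found in the camera images.
- rack: Fixed wooden rack: board 115 (x) x 320 (y) x 18 mm, back board 95 mm high along its far side (front face at x = 43 mm). Five upright pegs, 14 mm thick, the last 15 mm tapered to 6, tips 72 mm above the underside, at (x, y) = (10, 0), (-10, 48), (-10, -48), (3, 115), (3, -115) mm. Drums stand on the board, a peg up each bore. Origin: centre of the underside; x to the back board, y along the rack.
- short_drum: The drum to fit: short and stout, 52 mm in diameter, 62 mm high, 0.11 to 0.22 kg, on the rack's middle peg, 7 mm from the higher back board: it can be gripped only across the rack's y, with both tall drums gone. Black rubber core, dark brown abrasive sleeve, 20 mm through bore. Origin: centre of its underside, z up its axis.
- tall_drum: Thicker of the two tall drums, 42 mm in diameter, 165 mm high, 0.15 to 0.31 kg, on one of the rack's two front pegs (-10, +-48). Black rubber core, dark brown abrasive sleeve, 20 mm through bore. Origin: centre of its underside, z up its axis.
- slim_drum: Slimmer of the two tall drums, 32 mm in diameter, 165 mm high, 0.1 to 0.2 kg, on the other front peg. Black rubber core, dark brown abrasive sleeve, 20 mm through bore. Origin: centre of its underside, z up its axis.
- wide_drum: Widest drum, 66 mm in diameter, 100 mm high, on one of the rack's end pegs (3, +-115); stays there. Black rubber core, dark brown abrasive sleeve, 20 mm through bore. Origin: centre of its underside, z up its axis.
- thin_drum: Thinnest drum, 27 mm in diameter, 100 mm high, on the other end peg; stays there. Black rubber core, dark brown abrasive sleeve, 20 mm through bore. Origin: centre of its underside, z up its axis.
- tray: Fixed shallow wooden tray with a cork floor: inside 125 (x) x 225 (y) mm, walls 6 mm thick and 18 mm high, floor 6 mm above the underside. Side area for the tall drums. Origin: centre of its underside.
- spindle_seat (a point): On the spindle axis of the small blue spindle sander (fixed), on top of the 32 mm steel flange a drum sits on, 64 mm above the worktop. The spindle, 15 mm thick, rises 71 mm above this point; its last 15 mm are a 10 mm nose, rounded. The table lies 4 mm below the point; the upright motor, 68 mm thick, stands 124 mm away towards -y, its top 56 mm above the point. z up.
There are look-alikes about, which are no part of the job. Leave any pink, red or turquoise look-alike of the wide_drum alone.

How it is judged:
By the outcome, as a careful person would: the job done as asked, in the order asked, and still so for the second after the job is handed in, with the robot touching nothing.
It also fails if it takes over 131 s, if anything falls off the work surface, if the arm or the gripper's body presses on something with over 40 N, if the wrist force passes 120 N, or if a joint passes its speed limit or range.

### The arm

A 6-joint arm with a two-finger parallel gripper is mounted at the origin on a cart in front of the work surface, level with it; the furniture and walls round the work are solid. World frame = base frame: x ahead of the robot, y to its left, z up, the work surface at z = 0. Lengths are in m, angles in degrees, forces in N, time in s.
With the tool pointing down it reaches from about 0.4 to 0.825 m from the base axis. Payload 7 kg.
Tool frame: the origin (TCP) lies midway between the tips of the shut fingers; the grasp point (between the pads) lies 19 mm behind it; z points along the fingers, y is the line along which they close (so a half turn about z gives the same grasp; the last joint's range is limited). The gripper opens to 88 mm and grips with 3 to 60 N. Pads are 19 mm wide; open, the fingers measure 130 mm over their backs; the gripper's body (78 mm by 193 mm) begins 47 mm behind the grasp point.
Start: joints at [89.903, 20.546, 0.682, 0, -70.136, -16.507], TCP at [0.193, 0.647, 0.227] pointing down, gripper open.
Joint ranges: [-176.03, 176.03], [-82.01, 121.73], [-58.28, 71.71], [-173.87, 95.51], [-174.79, -0.11], [-173.66, 173.66]. Speed limits (degrees/s): [136.94, 136.94, 172.46, 180, 180, 180].

### API

Orientations are given as [roll, pitch, yaw] about the fixed x, y, z axes, in that order (R = Rz(yaw) Ry(pitch) Rx(roll)).
In Python, from plant import r gives the robot as it stands.
- The arm moves only by the tool carry_out, never from a script. Its argument "deltas" is a list of rows, each a list of 3 entries, a list of its own where there are three numbers: the opening, from 0 (shut) to 1 (fully open), then the shift along the tool's x, y, z in mm, then the turn, a rotation vector about the tool's x, y, z in rad. In form: [[gripper, [tx, ty, tz], [rx, ry, rz]], ...]. A call has 1 to 12 rows; each row is the pose to reach, as a shift and turn from the pose commanded when the call began, along the tool's axes at that moment; what a row does not reach only later rows make up. A row lasts 1/10 s, in which the tool goes at most 50 mm and 8.59 degrees, less where a joint would pass 70% of its speed; a pose out of reach is approached as far as the arm can. A call with a gripper value outside its range is refused whole. The fingers move at their own pace and stop on an object; "squeeze" is the grip in N (left out, the last holds). Time passes only in rows, so rows that repeat a pose let the fingers close. It gives the time, the measured TCP pose, the force, the opening and the grip force at its end, in the units of the state.
- r.get_state(): the state, without advancing time (a new reading comes with each control period).
- r.capture(name): name is "side" or "top"; returns (picture, depth): 420x560x3 uint8, red, green, blue; 420x560 float32, m along the optical axis (not along the pixel's ray), 0 where there is no reading.
- r.get_calibration(name): a dict with "fov_y" (degrees; the focal length in pixels is half the picture's height over the tangent of half this angle, whatever the lens; pixels are square), "cx", "cy" (the principal point, pixels), "view" (4x4, takes a point from world to camera coordinates). Camera axes: x right, y down, z forward; pixel columns grow to the right and rows downward; lengths in m; the calibration is good to about 2 mm. A picture is of the moment at which its call begins. get_calibration takes no time and is no camera call.
- r.close_job(): hands the job in; it is judged then, once.
The state is a dict: "time_s": time; "joints": joint angles; "qd": joint speeds; "joint_torque": joint torques, N m; "tcp_pos": TCP position; "eef_rot": TCP orientation; "contact_force": force on the tool from outside, world axes, zero at the start; "moment": the same for the moment, N m; "gripper_width": finger opening in m; "gripper_force": force on a finger pad.
Only numpy, scipy, OpenCV 4.12 (cv2) and the standard library are available. Lean on these libraries where they do the work, as an engineer would, in place of code of your own. Each camera call takes 0.05 s, during which the arm holds its last target. There are 200 camera calls.

## Working session

There is one attempt and no reset: what is moved stays moved. The work goes in short steps, Python scripts to look and compute and a tool call to move; the robot and the scene stay as the last step left them, time stands still between calls to the robot, and variables do not carry over. Pictures are saved under pics/ and viewed, at most 14 in all, crops included, and the job is handed in when it is done.

Besides the shell and the picture viewer there is one more tool, called after "Emit:" as name(argument=value, ...), one argument or row to a line, values as JSON. carry_out: Moves the arm, as the interface text tells. Its arguments: {"type":"object","properties":{"deltas":{"type":"array"},"squeeze":{"type":"number"}},"required":["deltas"]}

```bash
ls; mkdir -p pics; python3 - <<'E'
from plant import r
import cv2,numpy as np
for n in("side","top"):
    p,d=r.capture(n); cv2.imwrite(f"pics/{n}0.png",p[:,:,::-1]); np.savez(f"{n}0.npz",p=p,d=d)
    c=r.get_calibration(n); print(n,c["fov_y"],c["cx"],c["cy"]); print(np.round(c["view"],4).tolist()); print((d>0).mean())
print(r.get_state())
E
```

```text
pics
side 43.00543765449235 272.00517792497845 204.8472383354407
[[0.994, 0.1085, -0.0159, -0.6008], [0.032, -0.4256, -0.9044, 0.0284], [-0.1049, 0.8984, -0.4265, 2.007], [0.0, 0.0, 0.0, 1.0]]
0.9958843537414966
top 54.48637515752057 277.05391796142396 198.15035122285653
[[0.3275, -0.9448, -0.0066, -0.2437], [-0.9189, -0.3169, -0.235, 0.5878], [0.2199, 0.083, -0.972, 1.0427], [0.0, 0.0, 0.0, 1.0]]
0.995875850340136
{'time_s': 0.1, 'joints': array([ 8.99033194e+01,  2.05870248e+01,  6.39494111e-01, -1.80207793e-02,
       -7.01363539e+01, -1.65057656e+01]), 'qd': array([-0.02968549, -0.05507015,  0.18733903,  0.0849371 ,  0.11629329,
        0.02269528]), 'joint_torque': array([-1.01156464e-03, -5.84160304e+01,  2.93747413e+01,  7.01548621e+00,
        1.00908711e-02, -5.16737475e-05]), 'tcp_pos': array([0.19277922, 0.6464285 , 0.22572252]), 'eef_rot': array([ 1.79914759e+02, -7.59129532e-03, -1.66085762e+01]), 'contact_force': array([-0.69423197,  0.30939354, -0.4028759 ]), 'moment': array([-0.02627352,  0.0183066 , -0.02736207]), 'gripper_force': 0.0, 'gripper_width': 0.08787971320374499}
```

View pics/side0.png

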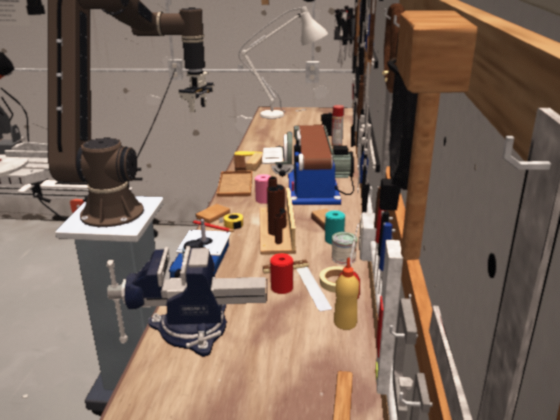

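View pics/top0.png

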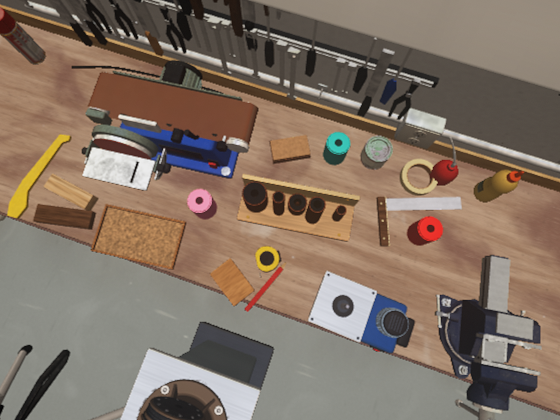

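```bash
python3 - <<'E'
import cv2
a=cv2.imread("pics/top0.png")[165:250,230:360]; cv2.imwrite("pics/c1.png",cv2.resize(a,None,fx=6,fy=6,interpolation=cv2.INTER_CUBIC))
a=cv2.imread("pics/top0.png")[265:360,300:420]; b=cv2.imread("pics/side0.png")[165:290,150:310]
cv2.imwrite("pics/c2.png",cv2.hconcat([cv2.resize(a,(400,317)),cv2.resize(b,(400,317))]))
E
```

```text
(no output)
```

View pics/c1.png

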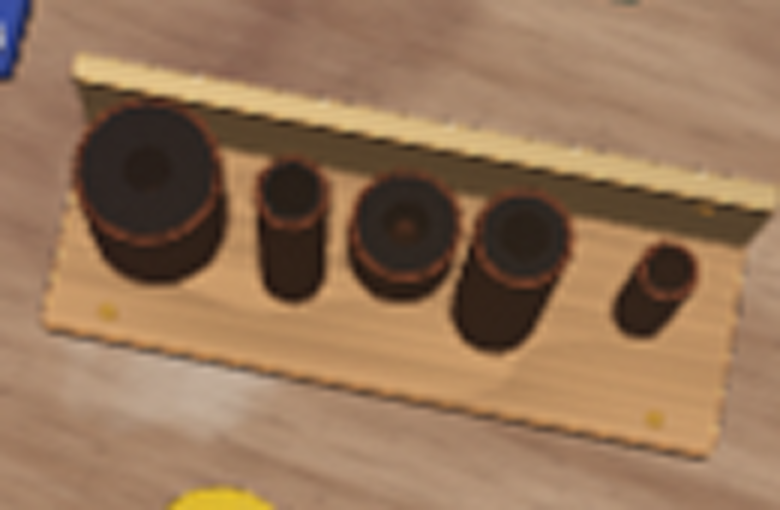

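View pics/c2.png

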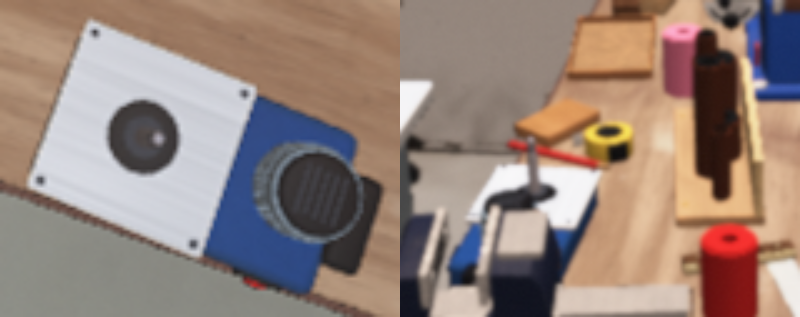

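```bash
cat > h.py <<'E'
import numpy as np,cv2
from plant import r
def cal(n):
    c=r.get_calibration(n); return 210/np.tan(np.radians(c["fov_y"]/2)),c["cx"],c["cy"],np.array(c["view"])
def cloud(n,d):
    f,cx,cy,V=cal(n); v,u=np.mgrid[:420,:560]
    P=np.stack([(u-cx)/f*d,(v-cy)/f*d,d],-1); return (P-V[:3,3])@V[:3,:3]
def onplane(n,uv,z):
    f,cx,cy,V=cal(n); uv=np.atleast_2d(uv).astype(float); R=V[:3,:3]
    o=-R.T@V[:3,3]; D=np.c_[(uv[:,0]-cx)/f,(uv[:,1]-cy)/f,np.ones(len(uv))]@R
    return o+D*((z-o[2])/D[:,2])[:,None]
def proj(n,P):
    f,cx,cy,V=cal(n); q=np.atleast_2d(P)@V[:3,:3].T+V[:3,3]; return np.c_[q[:,0]/q[:,2]*f+cx,q[:,1]/q[:,2]*f+cy]
E
python3 - <<'E'
from h import *
d=np.load("top0.npz"); W=cloud("top",d["d"]); p=d["p"].astype(int)
np.set_printoptions(precision=4,suppress=True)
for nm,(u,v) in dict(board=(300,230),bench=(220,230),bench2=(260,110+180),trayfloor=(140,238),table=(330,290),flange=(337,300),motor=(392,318),back=(300,187),shorttop=(290,200),slimtop=(278,196),thicktop=(310,204),widetop=(250,190),thintop=(341,210)).items(): print(nm,W[v,u])
# high points in rack crop by height band
Z=W[...,2]; roi=np.zeros(Z.shape,bool); roi[165:250,230:360]=1
dark=(p.sum(-1)<190)
for nm,z in dict(tall=.183,end=.118,short=.080).items():
    m=(roi&(abs(Z-z)<.008)&dark).astype(np.uint8)
    n,l,s,c=cv2.connectedComponentsWithStats(m)
    for i in range(1,n):
        if s[i,4]>12:
            mm=l==i; print(nm,s[i].tolist(),c[i],"medZ",np.median(Z[mm]),onplane("top",c[i],np.median(Z[mm])))
E
```

```text
board [ 0.5799 -0.1248  0.0244]
bench [0.5092 0.0901 0.0035]
bench2 [ 0.3898 -0.0737  0.011 ]
trayfloor [0.4137 0.2938 0.0101]
table [ 0.4494 -0.2482  0.0631]
flange [ 0.4313 -0.2729  0.0621]
motor [ 0.4323 -0.4034  0.1207]
back [ 0.6762 -0.0888  0.1029]
shorttop [ 0.6388 -0.074   0.0817]
slimtop [ 0.6221 -0.0459  0.1534]
thicktop [ 0.6219 -0.1285  0.1821]
widetop [0.6218 0.0317 0.1178]
thintop [ 0.6585 -0.212   0.0768]
tall [273, 191, 11, 14, 74] [278.1622 197.3108] medZ 0.1834295114431167 [[ 0.6122 -0.0499  0.1834]]
tall [309, 197, 16, 17, 160] [316.4875 204.95  ] medZ 0.18415323740759093 [[ 0.6243 -0.1441  0.1842]]
end [243, 182, 24, 25, 421] [254.3872 193.6508] medZ 0.11955094978280897 [[0.6159 0.0172 0.1196]]
end [337, 206, 9, 6, 18] [341.5556 207.4444] medZ 0.11636311083359598 [[ 0.6556 -0.2084  0.1164]]
end [336, 210, 8, 6, 15] [339. 213.] medZ 0.11555669458873512 [[ 0.6396 -0.2065  0.1156]]
end [308, 213, 12, 6, 15] [313.0667 216.4667] medZ 0.1191832529045439 [[ 0.6083 -0.146   0.1192]]
short [289, 194, 17, 19, 217] [297.0922 202.4654] medZ 0.0812032490694146 [[ 0.6387 -0.0941  0.0812]]
short [245, 199, 23, 10, 30] [257.4333 205.5667] medZ 0.0815926527316144 [[0.5958 0.0037 0.0816]]
short [307, 215, 12, 7, 16] [311.875 218.875] medZ 0.08086928853236533 [[ 0.6091 -0.1455  0.0809]]
```

```bash
python3 - <<'E'
from h import *
np.set_printoptions(precision=4,suppress=True)
d=np.load("top0.npz"); k=6
a=cv2.resize(d["p"][165:250,230:360],None,fx=k,fy=k,interpolation=cv2.INTER_CUBIC).astype(int)
m=((a.sum(-1)<190)&(a[...,0]-a[...,2]<14)).astype(np.uint8)
m=cv2.morphologyEx(m,cv2.MORPH_OPEN,np.ones((5,5)))
cs,_=cv2.findContours(m,cv2.RETR_EXTERNAL,cv2.CHAIN_APPROX_NONE)
out=[];o=a.astype(np.uint8)[:,:,::-1].copy()
seed=dict(wide=(148,170,.118,.066),slim=(292,191,.183,.032),short=(405,224,.080,.052),thick=(522,236,.183,.042),thin=(668,270,.118,.027))
res={}
for nm,(x,y,z,D) in seed.items():
    hs=[c for c in cs if abs(cv2.minEnclosingCircle(c)[0]-np.array([x,y])).max()<25 and cv2.contourArea(c)>150]
    if not hs: print(nm,"none");continue
    h=cv2.convexHull(np.vstack(hs)); (c,ax,an)=cv2.fitEllipse(h); cv2.ellipse(o,(c,ax,an),(0,255,0),1)
    M=cv2.moments(h); c=np.array([M['m10'],M['m01']])/M['m00']
    uv=(c+.5)/k-.5+[230,165]; P=onplane("top",uv,z)[0]; res[nm]=P
    f=cal("top")[0]; V=cal("top")[3]; dep=(V[:3,:3]@P+V[:3,3])[2]
    print(nm,uv,P,"diam mm",np.array(ax)/k/f*dep*1000,D*1000)
cv2.imwrite("pics/c3.png",o)
loc=dict(wide=(3,115),slim=(-10,48),short=(10,0),thick=(-10,-48),thin=(3,-115))
n=list(res); A=np.array([loc[i] for i in n])/1000; B=np.array([res[i][:2] for i in n])
a0,b0=A.mean(0),B.mean(0); U,S,Vt=np.linalg.svd((A-a0).T@(B-b0)); R=(U@Vt).T
print("yaw",np.degrees(np.arctan2(R[1,0],R[0,0])),"origin",b0-R@a0,"det",np.linalg.det(R))
print("resid mm",((A-a0)@R.T+b0-B)*1000)
E
```

```text
wide [253.9846 192.6865] [0.6183 0.0193 0.118 ] diam mm [53.3401 54.8375] 66.0
slim none
short [295.1006 201.6832] [ 0.6393 -0.0884  0.08  ] diam mm [38.1964 39.8527] 52.0
thick [316.9713 203.5313] [ 0.6283 -0.1441  0.183 ] diam mm [29.7823 31.4085] 42.0
thin none
yaw 8.136433297905521 origin [ 0.6308 -0.0933] det 1.0
resid mm [[-0.8202  1.6345]
 [ 1.4173 -3.524 ]
 [-0.5971  1.8895]]
```

View pics/c3.png

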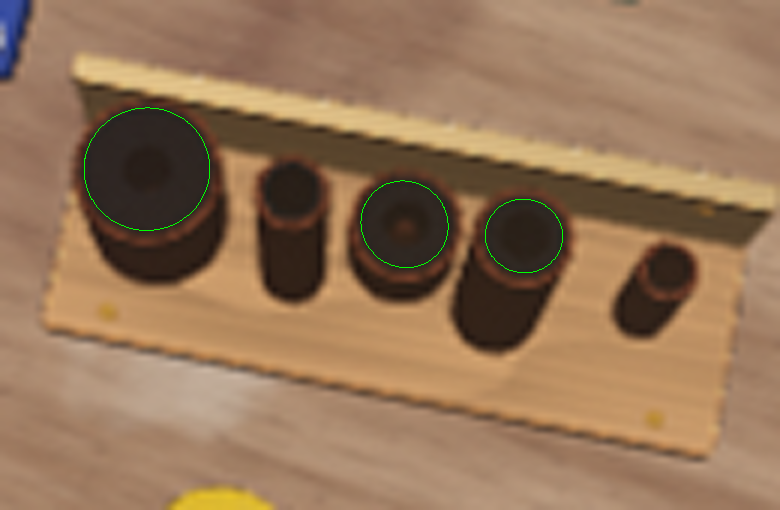

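```bash
python3 - <<'E'
from h import *
np.set_printoptions(precision=4,suppress=True)
S=dict(wide=(147.5,169,.118,3,115),slim=(292,190,.183,-10,48),short=(405,224.5,.080,10,0),thick=(523.5,236,.183,-10,-48),thin=(668,270,.118,3,-115),
 FL=(45,329,.018,-57.5,160),FR=(707,457,.018,-57.5,-160))
def fit(S):
    A=np.array([s[3:] for s in S.values()])/1000
    B=np.array([onplane("top",(np.array(s[:2])+.5)/6-.5+[230,165],s[2])[0,:2] for s in S.values()])
    a0,b0=A.mean(0),B.mean(0); U,_,Vt=np.linalg.svd((A-a0).T@(B-b0)); R=(U@Vt).T
    print("yaw",np.degrees(np.arctan2(R[1,0],R[0,0])),"origin",b0-R@a0); t=b0-R@a0
    print(np.c_[B,(B-(A@R.T+t))*1000]); return R,t
fit(dict(list(S.items())[:5])); R,t=fit(S)
np.savez("rack.npz",R=R,t=t)
# predictions in side image of drum tops
loc=dict(slim=(-10,48,183),short=(10,0,80),thick=(-10,-48,183),thin=(3,-115,118),bl=(57.5,160,95),br=(57.5,-160,95),fr=(-57.5,-160,18),fl=(-57.5,160,18))
for k,l in loc.items():
    P=np.r_[R@np.array(l[:2])/1000+t,l[2]/1000]; print(k,P,proj("side",P)[0],proj("top",P)[0])
b=cv2.imread("pics/side0.png")[165:265,220:310]; cv2.imwrite("pics/c4.png",cv2.resize(b,None,fx=6,fy=6,interpolation=cv2.INTER_CUBIC))
E
```

```text
yaw 7.703009964044528 origin [ 0.6308 -0.0952]
[[ 0.6183  0.0188  0.0027 -0.3403]
 [ 0.6149 -0.0492  0.4388 -0.2392]
 [ 0.6402 -0.0937 -0.4647  0.1758]
 [ 0.6273 -0.1441 -0.0032  0.0082]
 [ 0.6492 -0.2084  0.0264  0.3955]]
yaw 7.885759274444601 origin [ 0.6307 -0.0952]
[[ 0.6183  0.0188  0.459  -0.2672]
 [ 0.6149 -0.0492  0.6777 -0.154 ]
 [ 0.6402 -0.0937 -0.3688  0.177 ]
 [ 0.6273 -0.1441 -0.0676  0.0519]
 [ 0.6492 -0.2084 -0.2441  0.3691]
 [ 0.5516  0.0525 -0.1371 -2.8719]
 [ 0.5954 -0.2589 -0.3192  2.6951]]
slim [ 0.6142 -0.0491  0.183 ] [272.4429 176.5754] [278.0997 196.4848]
short [ 0.6406 -0.0939  0.08  ] [279.178  209.6765] [297.1891 201.8947]
thick [ 0.6274 -0.1441  0.183 ] [273.3187 187.7319] [316.8622 203.8978]
thin [ 0.6494 -0.2087  0.118 ] [278.3463 214.6573] [341.0812 209.5415]
bl [0.6657 0.0711 0.095 ] [290.2523 186.7724] [242.4459 172.7058]
br [ 0.7096 -0.2458  0.095 ] [296.3643 227.1156] [359.7841 194.8855]
fr [ 0.5957 -0.2616  0.018 ] [260.3101 249.4875] [348.3792 240.9573]
fl [0.5518 0.0554 0.018 ] [259.5316 206.5134] [236.1472 219.0446]
```

View pics/c4.png

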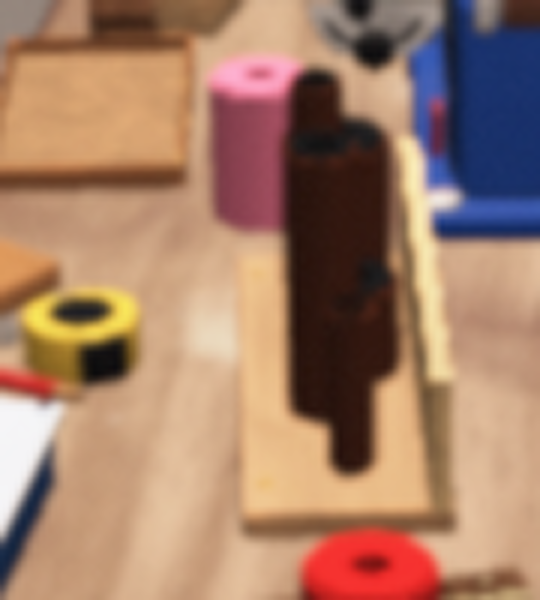

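```bash
python3 - <<'E'
from h import *
np.set_printoptions(precision=4,suppress=True)
p=np.load("top0.npz")["p"]; W=cloud("top",np.load("top0.npz")["d"])
for nm,(u,v),z in [("flange",(343.2,306.1),.064),("tip",(347.4,306.7),.135),("motor",(395.7,323.5),.120),("t1",(106,204),.018),("t2",(186,218),.018),("t3",(173,268),.018),("t4",(92,252),.018)]:
    P=onplane("top",(u,v),z)[0]; print(nm,P,proj("side",P)[0])
a=p[255:360,300:420]; cv2.imwrite("pics/c5a.png",cv2.resize(a,(600,525),interpolation=cv2.INTER_CUBIC)[:,:,::-1])
b=np.load("side0.npz")["p"][205:265,165:245]; b=cv2.resize(b,(400,300),interpolation=cv2.INTER_CUBIC)[:,:,::-1]
a=cv2.resize(p[275:335,315:375],(400,400),interpolation=cv2.INTER_CUBIC)[:,:,::-1]
b=cv2.copyMakeBorder(b,0,100,0,0,cv2.BORDER_CONSTANT); cv2.imwrite("pics/c5.png",cv2.hconcat([a,b]))
# tray from contour: cork/wood blob
hsv=cv2.cvtColor(p,cv2.COLOR_RGB2HSV); roi=p[195:275,85:195]
print("table corners z", W[285:320,320:360,2][::12,::12])
c=W[215:255,110:170,2]; print("tray floor z med",np.median(c))
E
```

```text
flange [ 0.4219 -0.2922  0.064 ] [203.78   239.3884]
tip [ 0.4218 -0.2916  0.135 ] [202.1775 219.0961]
motor [ 0.4229 -0.4154  0.12  ] [193.2138 243.0309]
t1 [0.4714 0.422  0.018 ] [252.1498 169.9767]
t2 [0.5083 0.1905 0.018 ] [253.0835 191.5856]
t3 [0.3671 0.1716 0.018 ] [217.1732 192.4578]
t4 [0.334  0.4013 0.018 ] [220.2961 170.9231]
table corners z [[0.0026 0.0642 0.0601 0.0651]
 [0.0622 0.0602 0.0624 0.0612]
 [0.0636 0.0622 0.0976 0.059 ]]
tray floor z med 0.008050801482180611
```

View pics/c5.png

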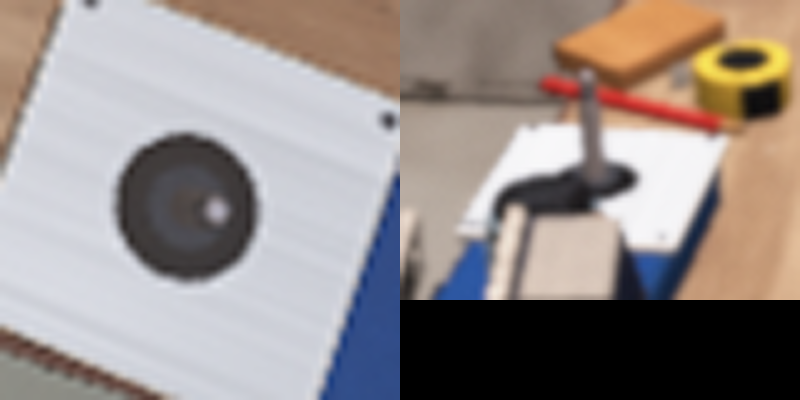

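```bash
cat > go.py <<'E'
import sys
from h import *
from scipy.spatial.transform import Rotation as Ro
np.set_printoptions(precision=4,suppress=True)
def delta(*T):
    s=r.get_state(); R0=Ro.from_euler("xyz",s["eef_rot"],degrees=True); p0=np.array(s["tcp_pos"])
    print("t",s["time_s"],"tcp",p0,s["eef_rot"],"q",np.round(s["joints"],1),"w",s["gripper_width"],s["gripper_force"],s["contact_force"])
    for x,y,z,yaw in T:
        print(" ->",(x,y,z,yaw),np.round(R0.inv().apply((np.array([x,y,z])-p0)*1000),1),np.round((R0.inv()*Ro.from_euler("xyz",[180,0,yaw],degrees=True)).as_rotvec(),4))
if __name__=="__main__": delta(*[tuple(map(float,a.split(","))) for a in sys.argv[1:]])
E
python3 go.py .6149,-.0492,.225,7.8 .4,.3,.225,-5
```

```text
t 0.1 tcp [0.1928 0.6464 0.2257] [179.9148  -0.0076 -16.6086] q [ 89.9  20.6   0.6  -0.  -70.1 -16.5] w 0.08787971320374499 0.0 [-0.6942  0.3094 -0.4029]
 -> (0.6149, -0.0492, 0.225, 7.8) [603.3 545.9   1.6] [ 0.0015  0.0002 -0.426 ]
 -> (0.4, 0.3, 0.225, -5.0) [297.6 272.7   1.2] [ 0.0015  0.     -0.2026]
```

Emit:
carry_out(
  deltas=[
    [1, [10, 9, 0], [0, 0, -0.01]],
    [1, [30, 27, 0], [0, 0, -0.02]],
    [1, [60, 54, 0], [0, 0, -0.04]],
    [1, [92, 83, 0], [0, 0, -0.07]],
    [1, [126, 114, 0], [0, 0, -0.1]],
    [1, [160, 145, 0], [0, 0, -0.13]],
    [1, [194, 176, 0], [0, 0, -0.16]],
    [1, [228, 207, 0], [0, 0, -0.19]],
    [1, [262, 238, 0], [0, 0, -0.21]],
    [1, [290, 264, 0], [0, 0, -0.23]],
    [1, [310, 282, 0], [0, 0, -0.24]],
    [1, [320, 291, 0], [0, 0, -0.25]],
  ],
)

```text
time_s: 1.3
tcp_pos: [0.4169, 0.2737, 0.2266]
eef_rot: [180.0, 0.0, -2.4]
contact_force: [0.4, 0.5, 0.6]
gripper_width: 0.0876
gripper_force: 0.0
```

```bash
python3 go.py .6149,-.0492,.225,7.8
```

```text
t 1.3 tcp [0.4169 0.2737 0.2266] [179.9997   0.0045  -2.3535] q [ 55.9   3.8 -21.   -0.  -65.2  31.8] w 0.08764669001393327 0.0 [0.3773 0.5128 0.6117]
 -> (0.6149, -0.0492, 0.225, 7.8) [211.1 314.5   1.6] [-0.      0.0001 -0.1772]
```

Emit:
carry_out(
  deltas=[
    [1, [8, 12, 0], [0, 0, -0.01]],
    [1, [22, 34, 0], [0, 0, -0.02]],
    [1, [44, 66, 0], [0, 0, -0.04]],
    [1, [68, 101, 0], [0, 0, -0.06]],
    [1, [92, 137, 0], [0, 0, -0.08]],
    [1, [116, 173, 0], [0, 0, -0.1]],
    [1, [140, 209, 0], [0, 0, -0.12]],
    [1, [164, 245, 0], [0, 0, -0.14]],
    [1, [186, 277, 0], [0, 0, -0.16]],
    [1, [202, 301, 0], [0, 0, -0.17]],
    [1, [209, 311, 1], [0, 0, -0.175]],
    [1, [211, 314.5, 1.6], [0, 0, -0.177]],
  ],
)

```text
time_s: 2.5
tcp_pos: [0.6145, -0.0475, 0.2243]
eef_rot: [-180.0, 0.1, 7.8]
contact_force: [-0.5, 0.0, -0.7]
gripper_width: 0.0874
gripper_force: 0.0
```

```bash
python3 go.py .6149,-.0492,.225,7.8 .6149,-.0492,.140,7.8; python3 - <<'E'
from h import *
p,d=r.capture("top"); cv2.imwrite("pics/t1.png",cv2.resize(p[140:260,210:370],(800,600),interpolation=cv2.INTER_CUBIC)[:,:,::-1])
E
```

```text
t 2.5 tcp [ 0.6145 -0.0475  0.2243] [-179.996     0.0609    7.7605] q [ 13.7  15.2  -7.3  -0.  -67.6  84.1] w 0.08742228339044293 0.0 [-0.4919  0.0047 -0.6959]
 -> (0.6149, -0.0492, 0.225, 7.8) [ 0.2  1.7 -0.7] [-0.0001  0.0011 -0.0007]
 -> (0.6149, -0.0492, 0.14, 7.8) [ 0.3  1.7 84.3] [-0.0001  0.0011 -0.0007]
```

View pics/t1.png

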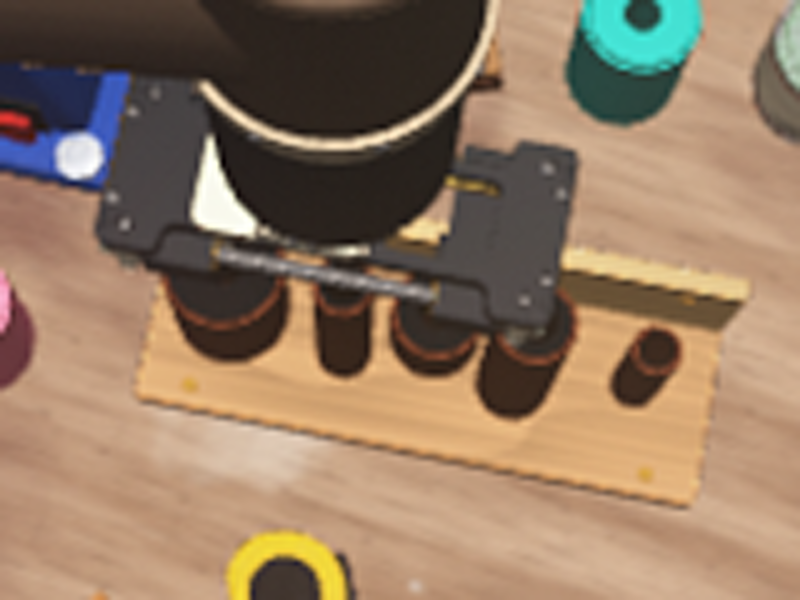

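Emit:
carry_out(
  deltas=[
    [0.65, [0.3, 0.5, 3], [0, 0, 0]],
    [0.65, [0.3, 0.5, 12], [0, 0, 0]],
    [0.65, [0.3, 0.5, 26], [0, 0, 0]],
    [0.65, [0.3, 0.5, 42], [0, 0, 0]],
    [0.65, [0.3, 0.5, 58], [0, 0, 0]],
    [0.65, [0.3, 0.5, 72], [0, 0, 0]],
    [0.65, [0.3, 0.5, 81], [0, 0, 0]],
    [0.65, [0.3, 0.5, 85], [0, 0, 0]],
    [0.65, [0.3, 0.5, 85], [0, 0, 0]],
    [0.65, [0.3, 0.5, 85], [0, 0, 0]],
  ],
)

```text
time_s: 3.55
tcp_pos: [0.6155, -0.0465, 0.1405]
eef_rot: [180.0, -0.0, 7.9]
contact_force: [0.6, 0.4, 0.3]
gripper_width: 0.0572
gripper_force: 0.0
```

```bash
python3 go.py .6149,-.0492,.14,7.8
```

```text
t 3.55 tcp [ 0.6155 -0.0465  0.1405] [179.991   -0.0467   7.8692] q [ 13.8  19.  -13.6   0.  -57.4  84.1] w 0.057182854405240416 0.0 [0.5524 0.436  0.314 ]
 -> (0.6149, -0.0492, 0.14, 7.8) [-1.   2.5  0.5] [ 0.0002 -0.0008  0.0012]
```

Emit:
carry_out(
  deltas=[
    [0.65, [-0.5, 2.5, 0], [0, 0, 0]],
    [0.65, [-0.5, 2.5, 0], [0, 0, 0]],
    [0.2, [-0.5, 2.5, 0], [0, 0, 0]],
    [0.2, [-0.5, 2.5, 0], [0, 0, 0]],
    [0.2, [-0.5, 2.5, 0], [0, 0, 0]],
    [0.2, [-0.5, 2.5, 0], [0, 0, 0]],
    [0.2, [-0.5, 2.5, 0], [0, 0, 0]],
    [0.2, [-0.5, 2.5, 0], [0, 0, 0]],
    [0.2, [-0.5, 2.5, 0], [0, 0, 0]],
    [0.2, [-0.5, 2.5, 0], [0, 0, 0]],
  ],
  squeeze=25,
)

```text
time_s: 4.55
tcp_pos: [0.6149, -0.0492, 0.14]
eef_rot: [180.0, -0.0, 7.9]
contact_force: [0.1, -0.2, 0.4]
gripper_width: 0.0314
gripper_force: 25.0
```

```bash
python3 go.py .6149,-.0492,.285,7.8
```

```text
t 4.55 tcp [ 0.6149 -0.0492  0.14  ] [179.9969  -0.0005   7.86  ] q [ 13.5  19.  -13.6   0.  -57.4  84.3] w 0.03141070722407565 24.99937650980428 [ 0.1442 -0.1511  0.4374]
 -> (0.6149, -0.0492, 0.285, 7.8) [  -0.    0. -145.] [ 0.0001 -0.      0.001 ]
```

Emit:
carry_out(
  deltas=[
    [0.2, [0, 0, -3], [0, 0, 0]],
    [0.2, [0, 0, -10], [0, 0, 0]],
    [0.2, [0, 0, -22], [0, 0, 0]],
    [0.2, [0, 0, -38], [0, 0, 0]],
    [0.2, [0, 0, -56], [0, 0, 0]],
    [0.2, [0, 0, -75], [0, 0, 0]],
    [0.2, [0, 0, -94], [0, 0, 0]],
    [0.2, [0, 0, -112], [0, 0, 0]],
    [0.2, [0, 0, -128], [0, 0, 0]],
    [0.2, [0, 0, -139], [0, 0, 0]],
    [0.2, [0, 0, -144], [0, 0, 0]],
    [0.2, [0, 0, -145], [0, 0, 0]],
  ],
)

```text
time_s: 5.75
tcp_pos: [0.615, -0.0491, 0.2856]
eef_rot: [-180.0, -0.1, 7.9]
contact_force: [-0.3, 0.2, -2.0]
gripper_width: 0.0311
gripper_force: 25.0
```

```bash
python3 go.py .412,.3507,.285,7.8; python3 - <<'E'
from h import *
p,d=r.capture("side"); cv2.imwrite("pics/s1.png",cv2.resize(p[110:260,200:340],(560,600),interpolation=cv2.INTER_CUBIC)[:,:,::-1])
E
```

```text
t 5.75 tcp [ 0.615  -0.0491  0.2856] [-179.9918   -0.0564    7.8608] q [ 13.5  13.3  -1.8  -0.  -74.9  84.3] w 0.031075782822723053 24.99865219462663 [-0.3274  0.2191 -2.0221]
 -> (0.412, 0.3507, 0.285, 7.8) [-146.5 -423.8    0.5] [-0.0001 -0.001   0.0011]
```

View pics/s1.png

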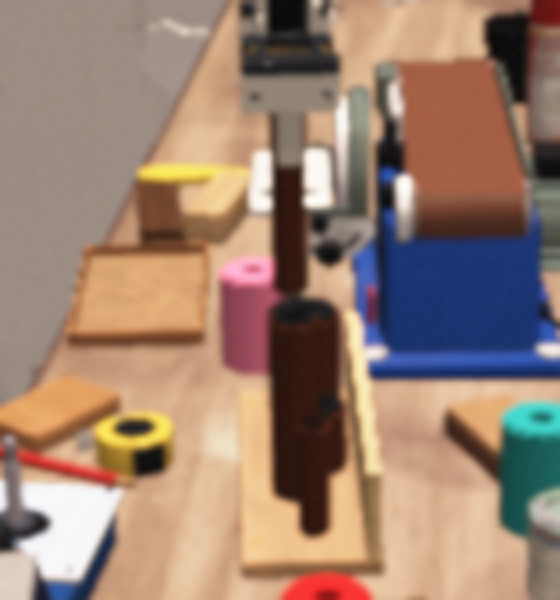

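Emit:
carry_out(
  deltas=[
    [0.2, [-3, -9, 0], [0, 0, 0]],
    [0.2, [-12, -34, 0], [0, 0, 0]],
    [0.2, [-25, -72, 0], [0, 0, 0]],
    [0.2, [-40, -115, 0], [0, 0, 0]],
    [0.2, [-55, -160, 0], [0, 0, 0]],
    [0.2, [-71, -205, 0], [0, 0, 0]],
    [0.2, [-87, -251, 0], [0, 0, 0]],
    [0.2, [-103, -297, 0], [0, 0, 0]],
    [0.2, [-118, -341, 0], [0, 0, 0]],
    [0.2, [-132, -381, 0], [0, 0, 0]],
    [0.2, [-142, -411, 0], [0, 0, 0]],
    [0.2, [-146.5, -423.8, 0], [0, 0, 0]],
  ],
)

```text
time_s: 7.0
tcp_pos: [0.4098, 0.3528, 0.2841]
eef_rot: [180.0, 0.1, 8.0]
contact_force: [0.1, -0.0, -1.5]
gripper_width: 0.0317
gripper_force: 25.0
```

Emit:
carry_out(
  deltas=[
    [0.2, [0, 0, 4], [0, 0, 0]],
    [0.2, [0, 0, 14], [0, 0, 0]],
    [0.2, [0, 0, 30], [0, 0, 0]],
    [0.2, [0, 0, 50], [0, 0, 0]],
    [0.2, [0, 0, 70], [0, 0, 0]],
    [0.2, [0, 0, 90], [0, 0, 0]],
    [0.2, [0, 0, 108], [0, 0, 0]],
    [0.2, [0, 0, 122], [0, 0, 0]],
    [0.2, [0, 0, 132], [0, 0, 0]],
    [0.2, [0, 0, 140], [0, 0, 0]],
    [0.2, [0, 0, 145], [0, 0, 0]],
    [0.2, [0, 0, 147], [0, 0, 0]],
  ],
)

```text
time_s: 8.2
tcp_pos: [0.412, 0.3504, 0.1376]
eef_rot: [180.0, 0.0, 7.8]
contact_force: [-0.9, -0.5, -2.3]
gripper_width: 0.0311
gripper_force: 25.0
```

```bash
python3 go.py .412,.3507,.128,7.8; python3 - <<'E'
from h import *
p,d=r.capture("side"); cv2.imwrite("pics/s2.png",cv2.resize(p[110:210,200:320],(720,600),interpolation=cv2.INTER_CUBIC)[:,:,::-1])
E
```

```text
t 8.2 tcp [0.412  0.3504 0.1376] [179.9869   0.0079   7.8413] q [ 61.2  12.4 -23.3   0.  -54.3  36.7] w 0.031094069244512558 24.998498323839158 [-0.9278 -0.5019 -2.268 ]
 -> (0.412, 0.3507, 0.128, 7.8) [ 0.1 -0.3  9.6] [0.0002 0.0001 0.0007]
```

View pics/s2.png

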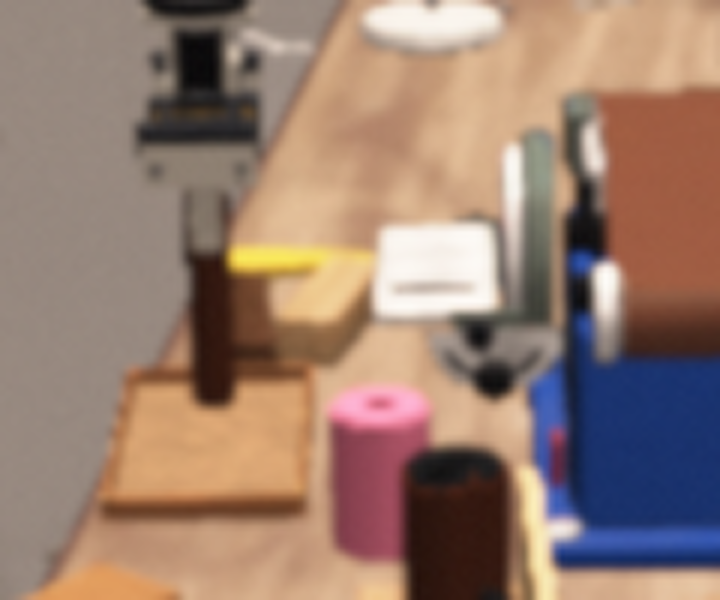

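Emit:
carry_out(
  deltas=[
    [0.2, [0, 0, 2], [0, 0, 0]],
    [0.2, [0, 0, 4], [0, 0, 0]],
    [0.2, [0, 0, 6], [0, 0, 0]],
    [0.2, [0, 0, 7.5], [0, 0, 0]],
    [0.2, [0, 0, 9], [0, 0, 0]],
    [0.2, [0, 0, 9.5], [0, 0, 0]],
    [0.2, [0, 0, 10], [0, 0, 0]],
    [0.2, [0, 0, 10], [0, 0, 0]],
  ],
)

```text
time_s: 9.05
tcp_pos: [0.4119, 0.3507, 0.128]
eef_rot: [-180.0, -0.0, 7.9]
contact_force: [0.5, -0.0, -1.8]
gripper_width: 0.0314
gripper_force: 25.0
```

Emit:
carry_out(
  deltas=[
    [0.2, [0, 0, 0.6], [0, 0, 0]],
    [0.2, [0, 0, 1.2], [0, 0, 0]],
    [0.2, [0, 0, 1.5], [0, 0, 0]],
    [0.2, [0, 0, 1.5], [0, 0, 0]],
  ],
)

```text
time_s: 9.45
tcp_pos: [0.4124, 0.351, 0.1279]
eef_rot: [-180.0, -0.1, 7.9]
contact_force: [-1.3, -1.9, 8.9]
gripper_width: 0.0314
gripper_force: 25.0
```

Emit:
carry_out(
  deltas=[
    [0.2, [0, 0, -1], [0, 0, 0]],
    [0.65, [0, 0, -1], [0, 0, 0]],
    [0.65, [0, 0, -1], [0, 0, 0]],
    [0.65, [0, 0, -1], [0, 0, 0]],
    [0.65, [0, 0, -1], [0, 0, 0]],
    [0.65, [0, 0, -8], [0, 0, 0]],
    [0.65, [0, 0, -25], [0, 0, 0]],
    [0.65, [0, 0, -50], [0, 0, 0]],
    [0.65, [0, 0, -75], [0, 0, 0]],
    [0.75, [0, 0, -95], [0, 0, 0]],
    [0.75, [0, 0, -105], [0, 0, 0]],
    [0.75, [0, 0, -108], [0, 0, 0]],
  ],
)

```text
time_s: 10.65
tcp_pos: [0.4121, 0.3511, 0.2357]
eef_rot: [-179.9, -0.1, 7.9]
contact_force: [-0.1, -0.2, -0.3]
gripper_width: 0.0653
gripper_force: 0.0
```

```bash
python3 go.py .6273,-.1441,.235,7.8; python3 - <<'E'
from h import *
p,d=r.capture("side"); a=p[110:210,200:320]
p,d=r.capture("top"); b=p[190:290,80:200]
cv2.imwrite("pics/s3.png",cv2.hconcat([cv2.resize(x,(400,333),interpolation=cv2.INTER_CUBIC) for x in(a,b)])[:,:,::-1])
E
```

```text
t 10.65 tcp [0.4121 0.3511 0.2357] [-179.9075   -0.0738    7.8637] q [ 61.2   7.5 -15.5   0.  -66.8  36.7] w 0.06531754906386035 0.0 [-0.1151 -0.1588 -0.3328]
 -> (0.6273, -0.1441, 0.235, 7.8) [145.5 519.9   0.1] [-0.0016 -0.0013  0.0011]
```

View pics/s3.png

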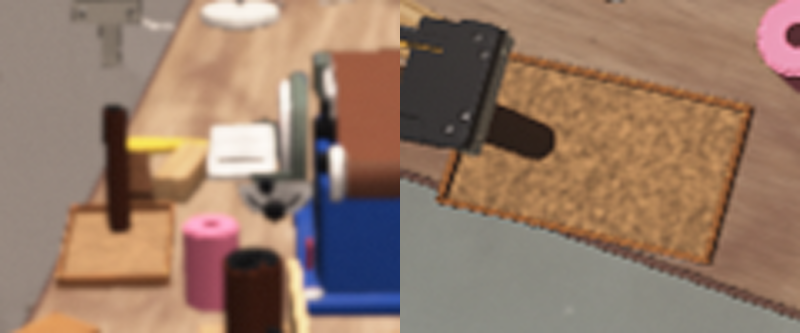

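Emit:
carry_out(
  deltas=[
    [0.75, [4, 15, 0], [0, 0, 0]],
    [0.75, [13, 46, 0], [0, 0, 0]],
    [0.75, [25, 90, 0], [0, 0, 0]],
    [0.75, [38, 137, 0], [0, 0, 0]],
    [0.75, [51, 184, 0], [0, 0, 0]],
    [0.75, [64, 231, 0], [0, 0, 0]],
    [0.75, [78, 278, 0], [0, 0, 0]],
    [0.75, [91, 325, 0], [0, 0, 0]],
    [0.75, [104, 372, 0], [0, 0, 0]],
    [0.75, [117, 418, 0], [0, 0, 0]],
    [0.75, [129, 460, 0], [0, 0, 0]],
    [0.75, [138, 494, 0], [0, 0, 0]],
  ],
)

```text
time_s: 11.95
tcp_pos: [0.6158, -0.123, 0.2328]
eef_rot: [-180.0, 0.1, 7.8]
contact_force: [-0.1, 0.6, -0.5]
gripper_width: 0.0659
gripper_force: 0.0
```

Emit:
carry_out(
  deltas=[
    [0.75, [5, 16, 0], [0, 0, 0]],
    [0.75, [7.5, 25, 0], [0, 0, 0]],
    [0.75, [7.5, 26, 0], [0, 0, 0]],
    [0.75, [7.5, 26, 0], [0, 0, 0]],
  ],
)

```text
time_s: 12.35
tcp_pos: [0.6267, -0.1439, 0.2342]
eef_rot: [-180.0, 0.0, 7.9]
contact_force: [0.5, -0.0, 0.2]
gripper_width: 0.0659
gripper_force: 0.0
```

```bash
python3 go.py .6273,-.1441,.14,7.8
```

```text
t 12.35 tcp [ 0.6267 -0.1439  0.2342] [-179.9835    0.0274    7.8871] q [  4.4  17.3  -3.   -0.  -69.7  93.5] w 0.06594583692132407 0.0 [ 0.4968 -0.0395  0.2004]
 -> (0.6273, -0.1441, 0.14, 7.8) [ 0.6  0.3 94.2] [-0.0003  0.0005  0.0015]
```

Emit:
carry_out(
  deltas=[
    [0.75, [0.5, 0.2, 4], [0, 0, 0]],
    [0.75, [0.5, 0.2, 14], [0, 0, 0]],
    [0.75, [0.5, 0.2, 30], [0, 0, 0]],
    [0.75, [0.5, 0.2, 48], [0, 0, 0]],
    [0.75, [0.5, 0.2, 66], [0, 0, 0]],
    [0.75, [0.5, 0.2, 82], [0, 0, 0]],
    [0.75, [0.5, 0.2, 91], [0, 0, 0]],
    [0.75, [0.5, 0.2, 94], [0, 0, 0]],
    [0.75, [0.5, 0.2, 94], [0, 0, 0]],
    [0.75, [0.5, 0.2, 94], [0, 0, 0]],
  ],
)

```text
time_s: 13.35
tcp_pos: [0.6281, -0.1446, 0.1412]
eef_rot: [180.0, -0.1, 7.9]
contact_force: [0.1, 0.1, 0.1]
gripper_width: 0.0656
gripper_force: 0.0
```

Emit:
carry_out(
  deltas=[
    [0.3, [0, 0, 0], [0, 0, 0]],
    [0.3, [0, 0, 0], [0, 0, 0]],
    [0.3, [0, 0, 0], [0, 0, 0]],
    [0.3, [0, 0, 0], [0, 0, 0]],
    [0.3, [0, 0, 0], [0, 0, 0]],
    [0.3, [0, 0, 0], [0, 0, 0]],
    [0.3, [0, 0, 0], [0, 0, 0]],
  ],
  squeeze=30,
)

```text
time_s: 14.05
tcp_pos: [0.6277, -0.1447, 0.1407]
eef_rot: [180.0, -0.0, 7.9]
contact_force: [-0.4, 0.8, 2.9]
gripper_width: 0.041
gripper_force: 30.0
```

```bash
python3 go.py .6273,-.1441,.285,7.8
```

```text
t 14.05 tcp [ 0.6277 -0.1447  0.1407] [179.993   -0.0192   7.8674] q [  4.3  21.3 -10.    0.  -58.7  93.5] w 0.04102771541664892 30.000265957787633 [-0.4278  0.8493  2.9424]
 -> (0.6273, -0.1441, 0.285, 7.8) [  -0.3   -0.7 -144.3] [ 0.0001 -0.0003  0.0012]
```

Emit:
carry_out(
  deltas=[
    [0.3, [0, 0, -3], [0, 0, 0]],
    [0.3, [0, 0, -10], [0, 0, 0]],
    [0.3, [0, 0, -22], [0, 0, 0]],
    [0.3, [0, 0, -38], [0, 0, 0]],
    [0.3, [0, 0, -56], [0, 0, 0]],
    [0.3, [0, 0, -75], [0, 0, 0]],
    [0.3, [0, 0, -94], [0, 0, 0]],
    [0.3, [0, 0, -112], [0, 0, 0]],
    [0.3, [0, 0, -128], [0, 0, 0]],
    [0.3, [0, 0, -139], [0, 0, 0]],
    [0.3, [0, 0, -144], [0, 0, 0]],
    [0.3, [0, 0, -145], [0, 0, 0]],
  ],
)

```text
time_s: 15.25
tcp_pos: [0.6277, -0.1447, 0.286]
eef_rot: [180.0, -0.0, 7.9]
contact_force: [0.1, 0.8, -3.4]
gripper_width: 0.041
gripper_force: 30.0
```

Emit:
carry_out(
  deltas=[
    [0.3, [-3, -9, 0], [0, 0, 0]],
    [0.3, [-12, -34, 0], [0, 0, 0]],
    [0.3, [-25, -71, 0], [0, 0, 0]],
    [0.3, [-40, -113, 0], [0, 0, 0]],
    [0.3, [-55, -156, 0], [0, 0, 0]],
    [0.3, [-71, -200, 0], [0, 0, 0]],
    [0.3, [-87, -245, 0], [0, 0, 0]],
    [0.3, [-102, -289, 0], [0, 0, 0]],
    [0.3, [-117, -331, 0], [0, 0, 0]],
    [0.3, [-130, -369, 0], [0, 0, 0]],
    [0.3, [-140, -398, 0], [0, 0, 0]],
    [0.3, [-144.5, -410, 0], [0, 0, 0]],
  ],
)

```text
time_s: 16.45
tcp_pos: [0.4265, 0.2436, 0.2848]
eef_rot: [180.0, 0.1, 8.0]
contact_force: [0.7, -0.2, -3.1]
gripper_width: 0.0415
gripper_force: 30.0
```

Emit:
carry_out(
  deltas=[
    [0.3, [0, 0, 4], [0, 0, 0]],
    [0.3, [0, 0, 14], [0, 0, 0]],
    [0.3, [0, 0, 30], [0, 0, 0]],
    [0.3, [0, 0, 50], [0, 0, 0]],
    [0.3, [0, 0, 70], [0, 0, 0]],
    [0.3, [0, 0, 90], [0, 0, 0]],
    [0.3, [0, 0, 108], [0, 0, 0]],
    [0.3, [0, 0, 122], [0, 0, 0]],
    [0.3, [0, 0, 132], [0, 0, 0]],
    [0.3, [0, 0, 140], [0, 0, 0]],
    [0.3, [0, 0, 145], [0, 0, 0]],
    [0.3, [0, 0, 147], [0, 0, 0]],
  ],
)

```text
time_s: 17.65
tcp_pos: [0.4285, 0.2414, 0.1381]
eef_rot: [180.0, 0.0, 7.8]
contact_force: [-0.1, 0.7, -2.4]
gripper_width: 0.0411
gripper_force: 30.0
```

```bash
python3 go.py .4284,.2419,.1287,7.8; python3 - <<'E'
from h import *
p,d=r.capture("side"); a=p[110:210,200:320]
p,d=r.capture("top"); b=p[190:290,80:200]
cv2.imwrite("pics/s4.png",cv2.hconcat([cv2.resize(x,(400,333),interpolation=cv2.INTER_CUBIC) for x in(a,b)])[:,:,::-1])
E
```

```text
t 17.65 tcp [0.4285 0.2414 0.1381] [179.9853   0.0107   7.8409] q [ 52.4   7.9 -29.1   0.  -53.1  45.5] w 0.04106365996973835 29.999510999768972 [-0.0693  0.6989 -2.3916]
 -> (0.4284, 0.2419, 0.1287, 7.8) [-0.  -0.5  9.4] [0.0003 0.0002 0.0007]
```

View pics/s4.png

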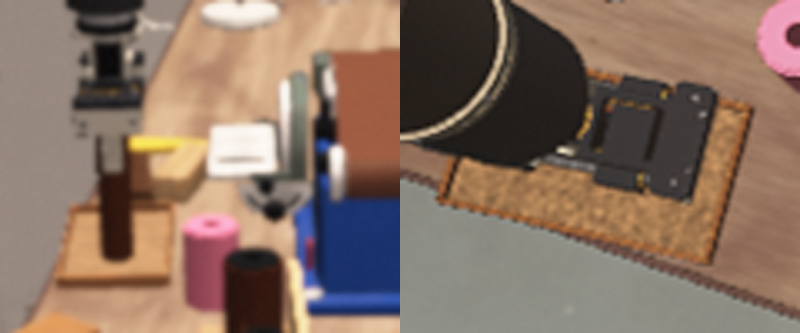

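Emit:
carry_out(
  deltas=[
    [0.3, [0, 0, 2], [0, 0, 0]],
    [0.3, [0, 0, 4], [0, 0, 0]],
    [0.3, [0, 0, 6], [0, 0, 0]],
    [0.3, [0, 0, 7.5], [0, 0, 0]],
    [0.3, [0, 0, 9], [0, 0, 0]],
    [0.3, [0, 0, 9.7], [0, 0, 0]],
    [0.3, [0, 0, 10.4], [0, 0, 0]],
    [0.3, [0, 0, 10.4], [0, 0, 0]],
  ],
)

```text
time_s: 18.55
tcp_pos: [0.4286, 0.2418, 0.1287]
eef_rot: [-180.0, -0.0, 7.9]
contact_force: [-2.6, -1.4, 4.1]
gripper_width: 0.0414
gripper_force: 30.0
```

Emit:
carry_out(
  deltas=[
    [0.3, [0, 0, -0.5], [0, 0, 0]],
    [0.75, [0, 0, -0.5], [0, 0, 0]],
    [0.75, [0, 0, -0.5], [0, 0, 0]],
    [0.75, [0, 0, -0.5], [0, 0, 0]],
    [0.75, [0, 0, -0.5], [0, 0, 0]],
    [0.75, [0, 0, -8], [0, 0, 0]],
    [0.75, [0, 0, -25], [0, 0, 0]],
    [0.75, [0, 0, -50], [0, 0, 0]],
    [0.75, [0, 0, -75], [0, 0, 0]],
    [0.75, [0, 0, -95], [0, 0, 0]],
    [0.75, [0, 0, -105], [0, 0, 0]],
    [0.75, [0, 0, -108], [0, 0, 0]],
  ],
)

```text
time_s: 19.75
tcp_pos: [0.4287, 0.2421, 0.2373]
eef_rot: [-179.9, -0.1, 7.9]
contact_force: [-0.4, 0.1, -0.5]
gripper_width: 0.0655
gripper_force: 0.0
```

```bash
python3 go.py .6404,-.0938,.16,7.8; python3 - <<'E'
from h import *
p,d=r.capture("side"); a=p[110:210,200:320]
p,d=r.capture("top"); b=p[165:265,235:355]
np.savez("mid.npz",p=p,d=d)
cv2.imwrite("pics/s5.png",cv2.hconcat([cv2.resize(x,(400,333),interpolation=cv2.INTER_CUBIC) for x in(a,b)])[:,:,::-1])
E
```

```text
t 19.75 tcp [0.4287 0.2421 0.2373] [-179.9159   -0.0927    7.8664] q [ 52.4   2.6 -20.8   0.  -66.4  45.5] w 0.06552654907506342 0.0 [-0.4059  0.0575 -0.4614]
 -> (0.6404, -0.0938, 0.16, 7.8) [163.6 361.8  77.1] [-0.0015 -0.0016  0.0012]
```

View pics/s5.png

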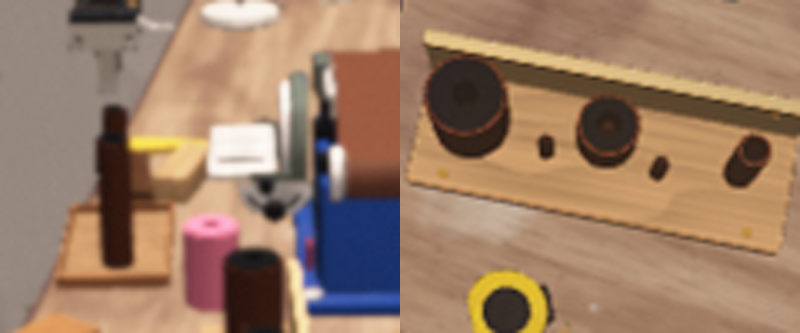

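```bash
python3 - <<'E'
from h import *
np.set_printoptions(precision=4,suppress=True)
p=np.load("mid.npz")["p"]; k=8
a=cv2.resize(p[165:265,235:355],None,fx=k,fy=k,interpolation=cv2.INTER_CUBIC).astype(int)
m=(a.sum(-1)<230).astype(np.uint8); n,l,s,c=cv2.connectedComponentsWithStats(m)
for i in range(1,n):
    if s[i,4]>300:
        ys,xs=np.where(l==i); top=ys.min(); w=s[i,2]
        # top cap centre: blob's uppermost part
        uv=np.array([xs[ys<top+w].mean(),top+w/2]); uv=(uv+.5)/k-.5+[235,165]
        print(s[i]/k,uv,[onplane("top",uv,z)[0,:2] for z in(.072,.08,.118)], "cent",(c[i]+.5)/k-.5+[235,165],onplane("top",(c[i]+.5)/k-.5+[235,165],.045)[0,:2])
E
```

```text
[    7.375    13.875   112.625    36.5   11858.125] [282.2543 234.75  ] [array([ 0.5443, -0.0844]), array([ 0.5432, -0.0848]), array([ 0.5378, -0.0864])] cent [282.2543 196.6933] [ 0.6493 -0.0486]
[  97.25    40.625   13.625   15.625 1114.75 ] [338.8297 212.    ] [array([ 0.6525, -0.2085]), array([ 0.6506, -0.2079]), array([ 0.6413, -0.2051])] cent [338.6285 213.0263] [ 0.6561 -0.2107]
[ 41.5    40.75    4.625   6.75  205.75 ] [278.3779 207.625 ] [array([ 0.6108, -0.0505]), array([ 0.6091, -0.0511]), array([ 0.6014, -0.054 ])] cent [278.396  208.6232] [ 0.6136 -0.0495]
[ 75.     47.125   5.5     7.    212.5  ] [312.3717 214.4375] [array([ 0.6229, -0.1432]), array([ 0.6212, -0.1431]), array([ 0.613 , -0.1426])] cent [312.2734 215.12  ] [ 0.6268 -0.1438]
[ 42.25   85.875   3.875  11.25  119.25 ] [278.2486 252.375 ] [array([ 0.4967, -0.0896]), array([ 0.4959, -0.0899]), array([ 0.4921, -0.0914])] cent [279.0639 256.0497] [ 0.4907 -0.0939]
[  25.      86.5     14.      13.5   1212.625] [266.4354 258.0625] [array([ 0.4725, -0.0652]), array([ 0.4719, -0.0657]), array([ 0.469, -0.068])] cent [266.4354 257.9397] [ 0.4748 -0.0634]
```

Emit:
carry_out(
  deltas=[
    [0.75, [4, 8, 0], [0, 0, 0]],
    [0.75, [13, 29, 0], [0, 0, 0]],
    [0.75, [28, 62, 0], [0, 0, 0]],
    [0.75, [46, 101, 0], [0, 0, 0]],
    [0.75, [64, 142, 0], [0, 0, 0]],
    [0.75, [83, 183, 0], [0, 0, 0]],
    [0.75, [102, 225, 0], [0, 0, 0]],
    [0.75, [120, 266, 0], [0, 0, 0]],
    [0.75, [137, 304, 0], [0, 0, 0]],
    [0.75, [151, 335, 0], [0, 0, 0]],
    [0.75, [160, 354, 0], [0, 0, 0]],
    [0.75, [163.5, 362, 0], [0, 0, 0]],
  ],
)

```text
time_s: 21.05
tcp_pos: [0.64, -0.0971, 0.2339]
eef_rot: [180.0, 0.2, 7.7]
contact_force: [-0.5, -0.5, -0.3]
gripper_width: 0.0657
gripper_force: 0.0
```

Emit:
carry_out(
  deltas=[
    [0.75, [0, 0, 5], [0, 0, 0]],
    [0.75, [0, 0, 18], [0, 0, 0]],
    [0.75, [0, 0, 38], [0, 0, 0]],
    [0.75, [0, 0, 60], [0, 0, 0]],
    [0.75, [0, 0, 82], [0, 0, 0]],
    [0.75, [0, 0, 102], [0, 0, 0]],
    [0.75, [0, 0, 116], [0, 0, 0]],
    [0.75, [0, 0, 122], [0, 0, 0]],
    [0.75, [0, 0, 124], [0, 0, 0]],
    [0.75, [0, 0, 124], [0, 0, 0]],
    [0.75, [0, 0, 124], [0, 0, 0]],
  ],
)

```text
time_s: 22.15
tcp_pos: [0.6404, -0.0944, 0.113]
eef_rot: [180.0, -0.1, 7.9]
contact_force: [0.4, 0.4, 0.8]
gripper_width: 0.0654
gripper_force: 0.0
```

```bash
python3 go.py .6404,-.0938,.057,7.8
```

```text
t 22.15 tcp [ 0.6404 -0.0944  0.113 ] [179.992   -0.0896   7.874 ] q [  8.9  23.  -11.4   0.  -55.6  89. ] w 0.06540360538557073 0.0 [0.3832 0.3749 0.8035]
 -> (0.6404, -0.0938, 0.057, 7.8) [-0.1 -0.6 56. ] [ 0.0001 -0.0016  0.0013]
```

Emit:
carry_out(
  deltas=[
    [0.75, [0, -0.6, 4], [0, 0, 0]],
    [0.75, [0, -0.6, 12], [0, 0, 0]],
    [0.75, [0, -0.6, 22], [0, 0, 0]],
    [0.75, [0, -0.6, 33], [0, 0, 0]],
    [0.75, [0, -0.6, 43], [0, 0, 0]],
    [0.75, [0, -0.6, 51], [0, 0, 0]],
    [0.75, [0, -0.6, 55], [0, 0, 0]],
    [0.75, [0, -0.6, 56], [0, 0, 0]],
    [0.75, [0, -0.6, 56], [0, 0, 0]],
  ],
)

```text
time_s: 23.05
tcp_pos: [0.6399, -0.094, 0.0561]
eef_rot: [180.0, -0.0, 7.9]
contact_force: [0.1, 0.6, 0.4]
gripper_width: 0.0658
gripper_force: 0.0
```

Emit:
carry_out(
  deltas=[
    [0.4, [0, 0, 0], [0, 0, 0]],
    [0.4, [0, 0, 0], [0, 0, 0]],
    [0.4, [0, 0, 0], [0, 0, 0]],
    [0.4, [0, 0, 0], [0, 0, 0]],
    [0.4, [0, 0, 0], [0, 0, 0]],
    [0.4, [0, 0, 0], [0, 0, 0]],
  ],
  squeeze=30,
)

```text
time_s: 23.65
tcp_pos: [0.6401, -0.0939, 0.0566]
eef_rot: [180.0, -0.0, 7.9]
contact_force: [-0.3, -0.1, 4.2]
gripper_width: 0.0513
gripper_force: 30.0
```

```bash
python3 go.py .4226,-.291,.2,7.8
```

```text
t 23.65 tcp [ 0.6401 -0.0939  0.0566] [179.9902  -0.0418   7.8695] q [  8.9  26.3 -14.5   0.  -49.1  89. ] w 0.051301159223342295 30.00066753476858 [-0.2559 -0.1134  4.1631]
 -> (0.4226, -0.291, 0.2, 7.8) [-242.3  165.4 -143.6] [ 0.0002 -0.0007  0.0012]
```

Emit:
carry_out(
  deltas=[
    [0.4, [0, 0, -3], [0, 0, 0]],
    [0.4, [0, 0, -10], [0, 0, 0]],
    [0.4, [0, 0, -22], [0, 0, 0]],
    [0.4, [0, 0, -38], [0, 0, 0]],
    [0.4, [0, 0, -56], [0, 0, 0]],
    [0.4, [0, 0, -75], [0, 0, 0]],
    [0.4, [0, 0, -94], [0, 0, 0]],
    [0.4, [0, 0, -112], [0, 0, 0]],
    [0.4, [0, 0, -128], [0, 0, 0]],
    [0.4, [0, 0, -139], [0, 0, 0]],
    [0.4, [0, 0, -144], [0, 0, 0]],
    [0.4, [0, 0, -145], [0, 0, 0]],
  ],
)

```text
time_s: 24.85
tcp_pos: [0.6399, -0.0939, 0.2017]
eef_rot: [-180.0, -0.0, 7.9]
contact_force: [0.4, -0.6, -1.7]
gripper_width: 0.0511
gripper_force: 30.0
```

Emit:
carry_out(
  deltas=[
    [0.4, [-6, 4, 0], [0, 0, 0]],
    [0.4, [-20, 14, 0], [0, 0, 0]],
    [0.4, [-43, 29, 0], [0, 0, 0]],
    [0.4, [-70, 48, 0], [0, 0, 0]],
    [0.4, [-98, 67, 0], [0, 0, 0]],
    [0.4, [-126, 86, 0], [0, 0, 0]],
    [0.4, [-154, 105, 0], [0, 0, 0]],
    [0.4, [-181, 124, 0], [0, 0, 0]],
    [0.4, [-206, 141, 0], [0, 0, 0]],
    [0.4, [-226, 154, 0], [0, 0, 0]],
    [0.4, [-238, 162, 0], [0, 0, 0]],
    [0.4, [-242, 165.5, 0], [0, 0, 0]],
  ],
)

```text
time_s: 26.05
tcp_pos: [0.421, -0.2918, 0.2009]
eef_rot: [-180.0, 0.0, 7.8]
contact_force: [0.2, 0.5, -2.7]
gripper_width: 0.0512
gripper_force: 30.0
```

Emit:
carry_out(
  deltas=[
    [0.4, [0, 0, 0], [0, 0, 0]],
    [0.4, [0, 0, 0], [0, 0, 0]],
  ],
)

```text
time_s: 26.25
tcp_pos: [0.4232, -0.2908, 0.2009]
eef_rot: [-180.0, 0.0, 7.9]
contact_force: [-0.5, -0.9, -1.6]
gripper_width: 0.0512
gripper_force: 30.0
```

```bash
python3 go.py .4226,-.291,.18,7.8; python3 - <<'E'
from h import *
p,d=r.capture("side"); a=p[165:255,150:258]
p,d=r.capture("top"); b=p[255:345,295:403]
cv2.imwrite("pics/s6.png",cv2.hconcat([cv2.resize(x,(400,333),interpolation=cv2.INTER_CUBIC) for x in(a,b)])[:,:,::-1])
E
```

```text
t 26.25 tcp [ 0.4232 -0.2908  0.2009] [-179.9975    0.001     7.8658] q [-12.6   6.4 -21.6  -0.  -62.  110.4] w 0.05116784036384217 29.99954665079713 [-0.4729 -0.8512 -1.6263]
 -> (0.4226, -0.291, 0.18, 7.8) [-0.6  0.1 20.9] [-0.      0.      0.0011]
```

View pics/s6.png

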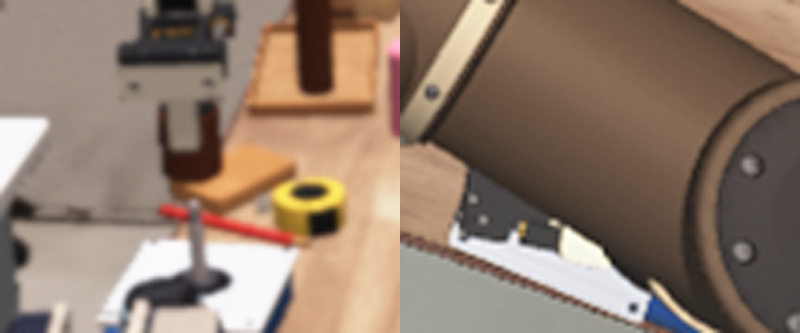

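Emit:
carry_out(
  deltas=[
    [0.4, [-0.5, 0, 4], [0, 0, 0]],
    [0.4, [-0.5, 0, 11], [0, 0, 0]],
    [0.4, [-0.5, 0, 18], [0, 0, 0]],
    [0.4, [-0.5, 0, 24], [0, 0, 0]],
    [0.4, [-0.5, 0, 28], [0, 0, 0]],
    [0.4, [-0.5, 0, 31], [0, 0, 0]],
    [0.4, [-0.5, 0, 34], [0, 0, 0]],
    [0.4, [-0.5, 0, 37], [0, 0, 0]],
    [0.4, [-0.5, 0, 40], [0, 0, 0]],
    [0.4, [-0.5, 0, 40], [0, 0, 0]],
  ],
)

```text
time_s: 27.35
tcp_pos: [0.422, -0.291, 0.1607]
eef_rot: [-180.0, 0.0, 7.9]
contact_force: [-0.0, -1.2, -1.6]
gripper_width: 0.0515
gripper_force: 30.0
```

Emit:
carry_out(
  deltas=[
    [0.4, [0, 0, 3], [0, 0, 0]],
    [0.4, [0, 0, 6], [0, 0, 0]],
    [0.4, [0, 0, 9], [0, 0, 0]],
    [0.4, [0, 0, 12], [0, 0, 0]],
    [0.4, [0, 0, 15], [0, 0, 0]],
    [0.4, [0, 0, 18], [0, 0, 0]],
    [0.4, [0, 0, 18], [0, 0, 0]],
  ],
)

```text
time_s: 28.05
tcp_pos: [0.4219, -0.2909, 0.1425]
eef_rot: [-180.0, 0.0, 7.9]
contact_force: [-0.4, 0.0, -1.8]
gripper_width: 0.051
gripper_force: 30.0
```

```bash
python3 go.py .4226,-.291,.1026,7.8; python3 - <<'E'
from plant import r; print(r.get_state()["moment"])
E
```

```text
t 28.05 tcp [ 0.4219 -0.2909  0.1425] [-179.9761    0.0422    7.8553] q [-12.6   9.5 -26.3  -0.  -54.2 110.5] w 0.05095336122347859 29.999628961086273 [-0.4193  0.0477 -1.8276]
 -> (0.4226, -0.291, 0.1026, 7.8) [ 0.7  0.2 39.9] [-0.0004  0.0007  0.001 ]
[-0.12651707  0.01771113 -0.02787072]
```

No contact so far; continuing down.

Emit:
carry_out(
  deltas=[
    [0.4, [0, 0, 4], [0, 0, 0]],
    [0.4, [0, 0, 8], [0, 0, 0]],
    [0.4, [0, 0, 12], [0, 0, 0]],
    [0.4, [0, 0, 16], [0, 0, 0]],
    [0.4, [0, 0, 20], [0, 0, 0]],
    [0.4, [0, 0, 24], [0, 0, 0]],
    [0.4, [0, 0, 28], [0, 0, 0]],
    [0.4, [0, 0, 32], [0, 0, 0]],
    [0.4, [0, 0, 35], [0, 0, 0]],
    [0.4, [0, 0, 37], [0, 0, 0]],
    [0.4, [0, 0, 38], [0, 0, 0]],
    [0.4, [0, 0, 38], [0, 0, 0]],
  ],
)

```text
time_s: 29.25
tcp_pos: [0.4222, -0.2911, 0.105]
eef_rot: [-180.0, 0.0, 7.9]
contact_force: [0.4, 0.8, -2.0]
gripper_width: 0.0514
gripper_force: 30.0
```

Emit:
carry_out(
  deltas=[
    [0.4, [0, 0, 0.6], [0, 0, 0]],
    [0.4, [0, 0, 1.2], [0, 0, 0]],
    [0.4, [0, 0, 1.8], [0, 0, 0]],
    [0.4, [0, 0, 2.2], [0, 0, 0]],
    [0.4, [0, 0, 2.2], [0, 0, 0]],
  ],
)

```text
time_s: 29.75
tcp_pos: [0.4222, -0.291, 0.1028]
eef_rot: [-180.0, 0.0, 7.9]
contact_force: [-0.9, 1.2, -1.6]
gripper_width: 0.0512
gripper_force: 30.0
```

Emit:
carry_out(
  deltas=[
    [0.4, [0, 0, 0.6], [0, 0, 0]],
    [0.4, [0, 0, 1.2], [0, 0, 0]],
    [0.4, [0, 0, 1.8], [0, 0, 0]],
    [0.4, [0, 0, 1.8], [0, 0, 0]],
  ],
)

```text
time_s: 30.15
tcp_pos: [0.4224, -0.2911, 0.1024]
eef_rot: [180.0, -0.0, 7.9]
contact_force: [-4.2, 4.3, 12.6]
gripper_width: 0.0511
gripper_force: 30.0
```

Emit:
carry_out(
  deltas=[
    [0.4, [0, 0, -1], [0, 0, 0]],
    [0.75, [0, 0, -1], [0, 0, 0]],
    [0.75, [0, 0, -1], [0, 0, 0]],
    [0.75, [0, 0, -1], [0, 0, 0]],
    [0.75, [0, 0, -1], [0, 0, 0]],
    [0.75, [0, 0, -8], [0, 0, 0]],
    [0.75, [0, 0, -25], [0, 0, 0]],
    [0.75, [0, 0, -50], [0, 0, 0]],
    [0.75, [0, 0, -80], [0, 0, 0]],
    [0.75, [0, 0, -110], [0, 0, 0]],
    [0.75, [0, 0, -130], [0, 0, 0]],
    [0.75, [0, 0, -138], [0, 0, 0]],
  ],
)

```text
time_s: 31.35
tcp_pos: [0.4231, -0.2915, 0.2419]
eef_rot: [179.9, -0.2, 7.9]
contact_force: [1.3, -0.6, -0.1]
gripper_width: 0.0654
gripper_force: 0.0
```

```bash
python3 go.py .4286,.2418,.24,7.8 .5,-.05,.24,7.8; python3 - <<'E'
from h import *
p,d=r.capture("side"); a=p[165:255,150:258]
p2,d=r.capture("top"); b=p[110:210,200:320]
cv2.imwrite("pics/s7.png",cv2.hconcat([cv2.resize(x,(400,333),interpolation=cv2.INTER_CUBIC) for x in(a,b)])[:,:,::-1])
E
```

```text
t 31.35 tcp [ 0.4231 -0.2915  0.2419] [179.8892  -0.2036   7.8707] q [-12.6   4.5 -18.2   0.  -67.1 110.5] w 0.06542290096049434 0.0 [ 1.3044 -0.6207 -0.0926]
 -> (0.4286, 0.2418, 0.24, 7.8) [  78.5 -527.5    1.1] [ 0.0019 -0.0036  0.0012]
 -> (0.5, -0.05, 0.24, 7.8) [ 109.2 -228.7    1.8] [ 0.0019 -0.0036  0.0012]
```

View pics/s7.png

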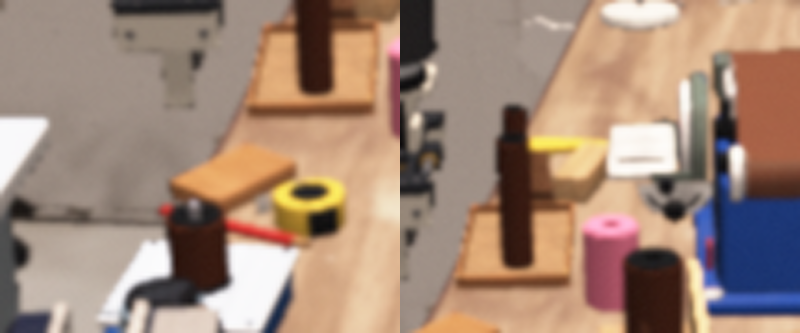

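Emit:
carry_out(
  deltas=[
    [0.75, [8, -15, 0], [0, 0, 0]],
    [0.75, [22, -45, 0], [0, 0, 0]],
    [0.75, [40, -85, 0], [0, 0, 0]],
    [0.75, [58, -125, 0], [0, 0, 0]],
    [0.75, [75, -168, 0], [0, 0, 0]],
    [0.75, [88, -212, 0], [0, 0, 0]],
    [0.75, [96, -258, 0], [0, 0, 0]],
    [0.75, [98, -305, 0], [0, 0, 0]],
    [0.75, [97, -352, 0], [0, 0, 0]],
    [0.75, [93, -398, 0], [0, 0, 0]],
    [0.75, [88, -440, 0], [0, 0, 0]],
    [0.75, [84, -475, 0], [0, 0, 0]],
  ],
)

```text
time_s: 32.65
tcp_pos: [0.439, 0.1926, 0.2376]
eef_rot: [179.9, 0.1, 7.9]
contact_force: [-0.1, -0.2, -0.1]
gripper_width: 0.0657
gripper_force: 0.0
```

Emit:
carry_out(
  deltas=[
    [0.75, [-2, -25, 0], [0, 0, 0]],
    [0.75, [-4, -42, 0], [0, 0, 0]],
    [0.75, [-5.5, -50, 0], [0, 0, 0]],
    [0.75, [-5.5, -52.5, 0], [0, 0, 0]],
    [0.75, [-5.5, -52.5, 0], [0, 0, 0]],
    [0.75, [-5.5, -52.5, 0], [0, 0, 0]],
  ],
)

```text
time_s: 33.25
tcp_pos: [0.4279, 0.2414, 0.2388]
eef_rot: [180.0, 0.0, 7.8]
contact_force: [-0.3, -0.8, 0.1]
gripper_width: 0.0659
gripper_force: 0.0
```

```bash
python3 go.py .4286,.2418,.1287,7.8; python3 - <<'E'
from h import *
p,d=r.capture("side")
# axis of thick drum in side view vs expected
P=[[.4286,.2418,z] for z in(.006,.09,.15)]
uv=proj("side",P); print(uv)
for u,v in uv[1:]:
    row=p[int(round(v))].astype(int); dk=[x for x in range(int(u)-20,int(u)+20) if row[x].sum()<190]; print(v,dk[0],dk[-1],np.mean(dk))
E
```

```text
t 33.25 tcp [0.4279 0.2414 0.2388] [179.978    0.0213   7.8207] q [ 52.4   2.5 -20.7   0.  -66.8  45.4] w 0.06585394097686209 0.0 [-0.3104 -0.8183  0.0946]
 -> (0.4286, 0.2418, 0.1287, 7.8) [  0.8  -0.3 110.1] [0.0004 0.0004 0.0004]
[[235.61300001 188.63554646]
 [234.67164871 169.45063778]
 [233.97973378 155.34928704]]
169.45063777846156 230 245 237.5
155.3492870365688 229 238 233.5
```

Emit:
carry_out(
  deltas=[
    [0.75, [0.7, -0.3, 4], [0, 0, 0]],
    [0.75, [0.7, -0.3, 14], [0, 0, 0]],
    [0.75, [0.7, -0.3, 30], [0, 0, 0]],
    [0.75, [0.7, -0.3, 50], [0, 0, 0]],
    [0.75, [0.7, -0.3, 70], [0, 0, 0]],
    [0.75, [0.7, -0.3, 88], [0, 0, 0]],
    [0.75, [0.7, -0.3, 101], [0, 0, 0]],
    [0.75, [0.7, -0.3, 108], [0, 0, 0]],
    [0.75, [0.7, -0.3, 110], [0, 0, 0]],
    [0.75, [0.7, -0.3, 110], [0, 0, 0]],
  ],
)

```text
time_s: 34.3
tcp_pos: [0.4286, 0.2425, 0.129]
eef_rot: [180.0, 0.0, 7.9]
contact_force: [-0.4, 0.0, -0.2]
gripper_width: 0.0658
gripper_force: 0.0
```

Emit:
carry_out(
  deltas=[
    [0.3, [0, 0, 0], [0, 0, 0]],
    [0.3, [0, 0, 0], [0, 0, 0]],
    [0.3, [0, 0, 0], [0, 0, 0]],
    [0.3, [0, 0, 0], [0, 0, 0]],
    [0.3, [0, 0, 0], [0, 0, 0]],
    [0.3, [0, 0, 0], [0, 0, 0]],
    [0.3, [0, 0, 0], [0, 0, 0]],
  ],
  squeeze=30,
)

```text
time_s: 35.0
tcp_pos: [0.4287, 0.2428, 0.1294]
eef_rot: [-180.0, -0.0, 7.9]
contact_force: [-0.8, -0.2, 3.5]
gripper_width: 0.0415
gripper_force: 30.0
```

Emit:
carry_out(
  deltas=[
    [0.3, [0, 0, -3], [0, 0, 0]],
    [0.3, [0, 0, -10], [0, 0, 0]],
    [0.3, [0, 0, -22], [0, 0, 0]],
    [0.3, [0, 0, -38], [0, 0, 0]],
    [0.3, [0, 0, -57], [0, 0, 0]],
    [0.3, [0, 0, -77], [0, 0, 0]],
    [0.3, [0, 0, -97], [0, 0, 0]],
    [0.3, [0, 0, -116], [0, 0, 0]],
    [0.3, [0, 0, -132], [0, 0, 0]],
    [0.3, [0, 0, -144], [0, 0, 0]],
    [0.3, [0, 0, -149], [0, 0, 0]],
    [0.3, [0, 0, -150], [0, 0, 0]],
  ],
)

```text
time_s: 36.2
tcp_pos: [0.4285, 0.2427, 0.2795]
eef_rot: [-180.0, -0.0, 7.9]
contact_force: [0.5, 0.9, -2.7]
gripper_width: 0.0414
gripper_force: 30.0
```

```bash
python3 go.py .627,-.144,.28,7.8
```

```text
t 36.2 tcp [0.4285 0.2427 0.2795] [-179.9633   -0.0238    7.8599] q [ 52.4   1.2 -16.8  -0.  -72.   45.4] w 0.04142779040712221 29.982131379738917 [ 0.5218  0.8591 -2.7204]
 -> (0.627, -0.144, 0.28, 7.8) [143.8 410.2  -0.7] [-0.0006 -0.0004  0.001 ]
```

Emit:
carry_out(
  deltas=[
    [0.3, [3, 9, 0], [0, 0, 0]],
    [0.3, [12, 34, 0], [0, 0, 0]],
    [0.3, [25, 71, 0], [0, 0, 0]],
    [0.3, [40, 113, 0], [0, 0, 0]],
    [0.3, [55, 156, 0], [0, 0, 0]],
    [0.3, [70, 200, 0], [0, 0, 0]],
    [0.3, [86, 245, 0], [0, 0, 0]],
    [0.3, [102, 289, 0], [0, 0, 0]],
    [0.3, [116, 331, 0], [0, 0, 0]],
    [0.3, [129, 369, 0], [0, 0, 0]],
    [0.3, [140, 398, 0], [0, 0, 0]],
    [0.3, [143.8, 410.2, 0], [0, 0, 0]],
  ],
)

```text
time_s: 37.4
tcp_pos: [0.6272, -0.1472, 0.2769]
eef_rot: [180.0, 0.2, 7.7]
contact_force: [-0.4, -0.0, -3.6]
gripper_width: 0.0416
gripper_force: 30.0
```

Emit:
carry_out(
  deltas=[
    [0.3, [0, 0, 5], [0, 0, 0]],
    [0.3, [0, 0, 15], [0, 0, 0]],
    [0.3, [0, 0, 28], [0, 0, 0]],
    [0.3, [0, 0, 42], [0, 0, 0]],
    [0.3, [0, 0, 54], [0, 0, 0]],
    [0.3, [0, 0, 62], [0, 0, 0]],
    [0.3, [0, 0, 66], [0, 0, 0]],
    [0.3, [0, 0, 66], [0, 0, 0]],
    [0.3, [0, 0, 66], [0, 0, 0]],
  ],
)

```text
time_s: 38.3
tcp_pos: [0.6274, -0.1441, 0.2135]
eef_rot: [180.0, -0.0, 7.9]
contact_force: [0.3, 0.3, -2.7]
gripper_width: 0.0412
gripper_force: 30.0
```

```bash
python3 go.py .627,-.144,.1414,7.8; python3 - <<'E'
from h import *
p,d=r.capture("side")
P=[[.627,-.144,z] for z in(.092,.1,.15)]
for u,v in proj("side",P)[1:]:
    row=p[int(round(v))].astype(int); dk=[x for x in range(int(u)-12,int(u)+12) if row[x].sum()<190]; print(u,v,dk[0],dk[-1],np.mean(dk))
E
```

```text
t 38.3 tcp [ 0.6274 -0.1441  0.2135] [179.9826  -0.0391   7.869 ] q [  4.4  18.1  -4.7   0.  -67.2  93.5] w 0.041168388636433705 29.98220512525336 [ 0.2921  0.2698 -2.711 ]
 -> (0.627, -0.144, 0.1414, 7.8) [-0.4 -0.2 72.1] [ 0.0003 -0.0007  0.0012]
273.58678661668404 210.66820723906838 268 283 275.5
273.363741774264 196.94992039634292 267 284 275.5
```

Emit:
carry_out(
  deltas=[
    [0.3, [0, 0, 3], [0, 0, 0]],
    [0.3, [0, 0, 7], [0, 0, 0]],
    [0.3, [0, 0, 11], [0, 0, 0]],
    [0.3, [0, 0, 15], [0, 0, 0]],
    [0.3, [0, 0, 19], [0, 0, 0]],
    [0.3, [0, 0, 23], [0, 0, 0]],
    [0.3, [0, 0, 27], [0, 0, 0]],
    [0.3, [0, 0, 31], [0, 0, 0]],
    [0.3, [0, 0, 35], [0, 0, 0]],
    [0.3, [0, 0, 35], [0, 0, 0]],
  ],
)

```text
time_s: 39.35
tcp_pos: [0.6266, -0.144, 0.1772]
eef_rot: [-180.0, 0.1, 7.9]
contact_force: [-0.8, -0.3, -2.4]
gripper_width: 0.0411
gripper_force: 30.0
```

Emit:
carry_out(
  deltas=[
    [0.3, [0, 0, 4], [0, 0, 0]],
    [0.3, [0, 0, 9], [0, 0, 0]],
    [0.3, [0, 0, 14], [0, 0, 0]],
    [0.3, [0, 0, 19], [0, 0, 0]],
    [0.3, [0, 0, 24], [0, 0, 0]],
    [0.3, [0, 0, 28], [0, 0, 0]],
    [0.3, [0, 0, 31], [0, 0, 0]],
    [0.3, [0, 0, 33], [0, 0, 0]],
    [0.3, [0, 0, 34.5], [0, 0, 0]],
    [0.3, [0, 0, 36], [0, 0, 0]],
    [0.3, [0, 0, 36.5], [0, 0, 0]],
    [0.3, [0, 0, 36.5], [0, 0, 0]],
  ],
)

```text
time_s: 40.55
tcp_pos: [0.6271, -0.1441, 0.1416]
eef_rot: [180.0, -0.0, 7.9]
contact_force: [-1.1, 0.1, -3.0]
gripper_width: 0.0411
gripper_force: 30.0
```

Emit:
carry_out(
  deltas=[
    [0.3, [0, 0, 0.6], [0, 0, 0]],
    [0.3, [0, 0, 1.2], [0, 0, 0]],
    [0.3, [0, 0, 1.6], [0, 0, 0]],
    [0.3, [0, 0, 1.6], [0, 0, 0]],
  ],
)

```text
time_s: 40.95
tcp_pos: [0.6275, -0.1441, 0.1414]
eef_rot: [180.0, -0.1, 7.9]
contact_force: [-2.3, 1.4, 5.7]
gripper_width: 0.0413
gripper_force: 30.0
```

Emit:
carry_out(
  deltas=[
    [0.3, [0, 0, -0.8], [0, 0, 0]],
    [0.75, [0, 0, -0.8], [0, 0, 0]],
    [0.75, [0, 0, -0.8], [0, 0, 0]],
    [0.75, [0, 0, -0.8], [0, 0, 0]],
    [0.75, [0, 0, -0.8], [0, 0, 0]],
    [0.75, [0, 0, -8], [0, 0, 0]],
    [0.75, [0, 0, -22], [0, 0, 0]],
    [0.75, [0, 0, -42], [0, 0, 0]],
    [0.75, [0, 0, -64], [0, 0, 0]],
    [0.75, [0, 0, -82], [0, 0, 0]],
    [0.75, [0, 0, -94], [0, 0, 0]],
    [0.75, [0, 0, -98], [0, 0, 0]],
  ],
)

```text
time_s: 42.15
tcp_pos: [0.6278, -0.1441, 0.2404]
eef_rot: [180.0, -0.2, 7.9]
contact_force: [0.1, -0.5, -0.5]
gripper_width: 0.0657
gripper_force: 0.0
```

```bash
python3 go.py .412,.3509,.238,7.8
```

```text
t 42.15 tcp [ 0.6278 -0.1441  0.2404] [179.9683  -0.1798   7.869 ] q [  4.4  17.1  -2.5   0.  -70.2  93.5] w 0.06566715078114112 0.0 [ 0.1489 -0.4645 -0.5187]
 -> (0.412, 0.3509, 0.238, 7.8) [-146.  -519.9    1.6] [ 0.0006 -0.0031  0.0012]
```

Emit:
carry_out(
  deltas=[
    [0.75, [-4, -15, 0], [0, 0, 0]],
    [0.75, [-13, -46, 0], [0, 0, 0]],
    [0.75, [-25, -90, 0], [0, 0, 0]],
    [0.75, [-38, -137, 0], [0, 0, 0]],
    [0.75, [-51, -184, 0], [0, 0, 0]],
    [0.75, [-64, -231, 0], [0, 0, 0]],
    [0.75, [-78, -278, 0], [0, 0, 0]],
    [0.75, [-91, -325, 0], [0, 0, 0]],
    [0.75, [-104, -372, 0], [0, 0, 0]],
    [0.75, [-117, -418, 0], [0, 0, 0]],
    [0.75, [-129, -460, 0], [0, 0, 0]],
    [0.75, [-138, -494, 0], [0, 0, 0]],
  ],
)

```text
time_s: 43.35
tcp_pos: [0.4205, 0.3283, 0.2372]
eef_rot: [180.0, 0.1, 7.9]
contact_force: [-0.2, 0.5, 0.9]
gripper_width: 0.0658
gripper_force: 0.0
```

Emit:
carry_out(
  deltas=[
    [0.75, [-5, -16, 0], [0, 0, 0]],
    [0.75, [-8, -25, 0], [0, 0, 0]],
    [0.75, [-8, -26, 0], [0, 0, 0]],
    [0.75, [-8, -26, 0], [0, 0, 0]],
    [0.75, [-8, -26, 0], [0, 0, 0]],
  ],
)

```text
time_s: 43.85
tcp_pos: [0.4117, 0.35, 0.2379]
eef_rot: [180.0, 0.0, 7.8]
contact_force: [0.5, 0.1, -0.4]
gripper_width: 0.0655
gripper_force: 0.0
```

```bash
python3 go.py .412,.3509,.128,7.8; python3 - <<'E'
from h import *
p,d=r.capture("side")
P=[[.412,.3509,z] for z in(.03,.06,.1,.14)]
for u,v in proj("side",P):
    row=p[int(round(v))].astype(int); dk=[x for x in range(int(u)-12,int(u)+12) if row[x].sum()<190]; print(u,v,dk[0],dk[-1],np.mean(dk))
E
```

```text
t 43.85 tcp [0.4117 0.35   0.2379] [179.9896   0.005    7.7891] q [ 61.2   7.4 -15.3   0.  -67.2  36.6] w 0.06545624915855709 0.0 [ 0.4894  0.0991 -0.3621]
 -> (0.412, 0.3509, 0.128, 7.8) [  0.4  -0.9 109.9] [ 0.0002  0.0001 -0.0002]
235.86331367028177 173.12530452965464 232 238 235.0
235.545329256718 166.52769946098448 232 244 238.0
235.115690398783 157.61346534793137 232 238 235.0
234.67944665691815 148.56219176427976 231 237 234.0
```

Slim drum stands where expected (axis within 1 px of prediction); picking it up.

Emit:
carry_out(
  deltas=[
    [0.75, [0.3, -0.5, 4], [0, 0, 0]],
    [0.75, [0.3, -0.5, 14], [0, 0, 0]],
    [0.75, [0.3, -0.5, 30], [0, 0, 0]],
    [0.75, [0.3, -0.5, 50], [0, 0, 0]],
    [0.75, [0.3, -0.5, 70], [0, 0, 0]],
    [0.75, [0.3, -0.5, 88], [0, 0, 0]],
    [0.75, [0.3, -0.5, 101], [0, 0, 0]],
    [0.75, [0.3, -0.5, 107], [0, 0, 0]],
    [0.75, [0.3, -0.5, 109], [0, 0, 0]],
    [0.75, [0.3, -0.5, 109], [0, 0, 0]],
  ],
)

```text
time_s: 44.9
tcp_pos: [0.4117, 0.3518, 0.1292]
eef_rot: [-180.0, -0.0, 7.9]
contact_force: [0.3, 0.3, -0.2]
gripper_width: 0.0656
gripper_force: 0.0
```

Emit:
carry_out(
  deltas=[
    [0.2, [0, 0, 0], [0, 0, 0]],
    [0.2, [0, 0, 0], [0, 0, 0]],
    [0.2, [0, 0, 0], [0, 0, 0]],
    [0.2, [0, 0, 0], [0, 0, 0]],
    [0.2, [0, 0, 0], [0, 0, 0]],
    [0.2, [0, 0, 0], [0, 0, 0]],
    [0.2, [0, 0, 0], [0, 0, 0]],
    [0.2, [0, 0, 0], [0, 0, 0]],
  ],
  squeeze=25,
)

```text
time_s: 45.7
tcp_pos: [0.4116, 0.3517, 0.1291]
eef_rot: [-180.0, -0.0, 7.9]
contact_force: [0.0, -0.1, 2.0]
gripper_width: 0.0313
gripper_force: 25.0
```

Emit:
carry_out(
  deltas=[
    [0.2, [0, 0, -3], [0, 0, 0]],
    [0.2, [0, 0, -10], [0, 0, 0]],
    [0.2, [0, 0, -22], [0, 0, 0]],
    [0.2, [0, 0, -38], [0, 0, 0]],
    [0.2, [0, 0, -57], [0, 0, 0]],
    [0.2, [0, 0, -77], [0, 0, 0]],
    [0.2, [0, 0, -97], [0, 0, 0]],
    [0.2, [0, 0, -116], [0, 0, 0]],
    [0.2, [0, 0, -132], [0, 0, 0]],
    [0.2, [0, 0, -144], [0, 0, 0]],
    [0.2, [0, 0, -149], [0, 0, 0]],
    [0.2, [0, 0, -150], [0, 0, 0]],
  ],
)

```text
time_s: 46.9
tcp_pos: [0.4115, 0.3517, 0.2796]
eef_rot: [-180.0, -0.0, 7.9]
contact_force: [0.4, 0.3, -2.1]
gripper_width: 0.0315
gripper_force: 25.0
```

```bash
python3 go.py .6146,-.0493,.28,7.8
```

```text
t 46.9 tcp [0.4115 0.3517 0.2796] [-179.9546   -0.0267    7.8606] q [ 61.3   6.1 -11.4  -0.  -72.4  36.6] w 0.03149938781664257 24.98990606283769 [ 0.4151  0.3178 -2.0889]
 -> (0.6146, -0.0493, 0.28, 7.8) [146.3 425.   -0.7] [-0.0008 -0.0005  0.0011]
```

Emit:
carry_out(
  deltas=[
    [0.2, [3, 9, 0], [0, 0, 0]],
    [0.2, [12, 34, 0], [0, 0, 0]],
    [0.2, [25, 72, 0], [0, 0, 0]],
    [0.2, [40, 115, 0], [0, 0, 0]],
    [0.2, [55, 160, 0], [0, 0, 0]],
    [0.2, [71, 205, 0], [0, 0, 0]],
    [0.2, [87, 251, 0], [0, 0, 0]],
    [0.2, [103, 298, 0], [0, 0, 0]],
    [0.2, [118, 342, 0], [0, 0, 0]],
    [0.2, [131, 382, 0], [0, 0, 0]],
    [0.2, [142, 412, 0], [0, 0, 0]],
    [0.2, [146.3, 425, 0], [0, 0, 0]],
  ],
)

```text
time_s: 48.1
tcp_pos: [0.6147, -0.0526, 0.2772]
eef_rot: [180.0, 0.2, 7.7]
contact_force: [-0.4, 1.1, -2.1]
gripper_width: 0.0313
gripper_force: 25.0
```

Emit:
carry_out(
  deltas=[
    [0.2, [0, 0, 5], [0, 0, 0]],
    [0.2, [0, 0, 15], [0, 0, 0]],
    [0.2, [0, 0, 28], [0, 0, 0]],
    [0.2, [0, 0, 42], [0, 0, 0]],
    [0.2, [0, 0, 54], [0, 0, 0]],
    [0.2, [0, 0, 62], [0, 0, 0]],
    [0.2, [0, 0, 66], [0, 0, 0]],
    [0.2, [0, 0, 66], [0, 0, 0]],
    [0.2, [0, 0, 66], [0, 0, 0]],
  ],
)

```text
time_s: 49.0
tcp_pos: [0.6149, -0.0494, 0.2134]
eef_rot: [180.0, -0.0, 7.9]
contact_force: [0.4, 0.3, -1.8]
gripper_width: 0.0311
gripper_force: 25.0
```

```bash
python3 go.py .6146,-.0493,.1411,7.8
```

```text
t 49.0 tcp [ 0.6149 -0.0494  0.2134] [179.9893  -0.0404   7.8697] q [ 13.5  15.6  -8.2   0.  -66.2  84.3] w 0.03112737960414805 24.98996241716668 [ 0.3796  0.2927 -1.8275]
 -> (0.6146, -0.0493, 0.1411, 7.8) [-0.3 -0.1 72.3] [ 0.0002 -0.0007  0.0012]
```

Emit:
carry_out(
  deltas=[
    [0.2, [0, 0, 3], [0, 0, 0]],
    [0.2, [0, 0, 7], [0, 0, 0]],
    [0.2, [0, 0, 11], [0, 0, 0]],
    [0.2, [0, 0, 15], [0, 0, 0]],
    [0.2, [0, 0, 19], [0, 0, 0]],
    [0.2, [0, 0, 23], [0, 0, 0]],
    [0.2, [0, 0, 27], [0, 0, 0]],
    [0.2, [0, 0, 31], [0, 0, 0]],
    [0.2, [0, 0, 35], [0, 0, 0]],
    [0.2, [0, 0, 35], [0, 0, 0]],
  ],
)

```text
time_s: 50.0
tcp_pos: [0.6142, -0.0494, 0.1772]
eef_rot: [-180.0, 0.1, 7.9]
contact_force: [0.8, 1.0, -2.0]
gripper_width: 0.0316
gripper_force: 25.0
```

Emit:
carry_out(
  deltas=[
    [0.2, [0, 0, 4], [0, 0, 0]],
    [0.2, [0, 0, 9], [0, 0, 0]],
    [0.2, [0, 0, 14], [0, 0, 0]],
    [0.2, [0, 0, 19], [0, 0, 0]],
    [0.2, [0, 0, 24], [0, 0, 0]],
    [0.2, [0, 0, 28], [0, 0, 0]],
    [0.2, [0, 0, 31], [0, 0, 0]],
    [0.2, [0, 0, 33], [0, 0, 0]],
    [0.2, [0, 0, 34.5], [0, 0, 0]],
    [0.2, [0, 0, 36], [0, 0, 0]],
    [0.2, [0, 0, 37], [0, 0, 0]],
    [0.2, [0, 0, 37], [0, 0, 0]],
  ],
)

```text
time_s: 51.2
tcp_pos: [0.6147, -0.0494, 0.1412]
eef_rot: [180.0, -0.0, 7.9]
contact_force: [0.7, -0.0, -0.2]
gripper_width: 0.0311
gripper_force: 25.0
```

Emit:
carry_out(
  deltas=[
    [0.2, [0, 0, 0.5], [0, 0, 0]],
    [0.2, [0, 0, 1], [0, 0, 0]],
    [0.2, [0, 0, 1], [0, 0, 0]],
  ],
)

```text
time_s: 51.5
tcp_pos: [0.6151, -0.0494, 0.1411]
eef_rot: [180.0, -0.1, 7.9]
contact_force: [-1.7, -0.4, 5.7]
gripper_width: 0.0314
gripper_force: 25.0
```

Seated. Release, rise, and back off toward the robot side to verify by numbers (no further pictures to be viewed).

Emit:
carry_out(
  deltas=[
    [0.2, [0, 0, -0.8], [0, 0, 0]],
    [0.65, [0, 0, -0.8], [0, 0, 0]],
    [0.65, [0, 0, -0.8], [0, 0, 0]],
    [0.65, [0, 0, -0.8], [0, 0, 0]],
    [0.65, [0, 0, -0.8], [0, 0, 0]],
    [0.65, [0, 0, -8], [0, 0, 0]],
    [0.65, [0, 0, -22], [0, 0, 0]],
    [0.65, [0, 0, -42], [0, 0, 0]],
    [0.65, [0, 0, -64], [0, 0, 0]],
    [0.65, [0, 0, -82], [0, 0, 0]],
    [0.65, [0, 0, -94], [0, 0, 0]],
    [0.65, [0, 0, -98], [0, 0, 0]],
  ],
)

```text
time_s: 52.7
tcp_pos: [0.6153, -0.0493, 0.2403]
eef_rot: [180.0, -0.2, 7.9]
contact_force: [0.7, -0.9, -0.6]
gripper_width: 0.0571
gripper_force: 0.0
```

Emit:
carry_out(
  deltas=[
    [0.65, [-4, -12, 0], [0, 0, 0]],
    [0.65, [-12, -36, 0], [0, 0, 0]],
    [0.65, [-24, -72, 0], [0, 0, 0]],
    [0.65, [-38, -114, 0], [0, 0, 0]],
    [0.65, [-52, -156, 0], [0, 0, 0]],
    [0.65, [-66, -198, 0], [0, 0, 0]],
    [0.65, [-80, -240, 0], [0, 0, 0]],
    [0.65, [-92, -276, 0], [0, 0, 0]],
    [0.65, [-100, -300, 0], [0, 0, 0]],
    [0.65, [-104, -312, 0], [0, 0, 0]],
    [0.65, [-105, -315, 0], [0, 0, 0]],
    [0.65, [-105, -315, 0], [0, 0, 0]],
  ],
)

```text
time_s: 53.9
tcp_pos: [0.4671, 0.2482, 0.2375]
eef_rot: [180.0, 0.0, 7.9]
contact_force: [0.9, 0.3, 0.1]
gripper_width: 0.0566
gripper_force: 0.0
```

```bash
python3 - <<'E'
from h import *
np.set_printoptions(precision=4,suppress=True)
p0,d0=[np.load("top0.npz")[k] for k in "pd"]; p,d=r.capture("top"); W=cloud("top",d)
diff=lambda a,b:abs(a.astype(int)-b.astype(int)).sum(-1)
rk=(slice(165,250),slice(230,360)); print("rack px changed",(diff(p,p0)[rk]>60).sum())
n,l,s,c=cv2.connectedComponentsWithStats((diff(p,p0)[rk]>60).astype(np.uint8)); print(s[1:6].tolist())
for nm,P in dict(slim=(.6149,-.0492,.183),thick=(.6273,-.1441,.183),spindle=(.4226,-.291,.126),short_old=(.6404,-.0938,.08)).items():
    u,v=proj("top",P)[0].round().astype(int); q=W[v-5:v+6,u-5:u+6].reshape(-1,3); print(nm,(u,v),"z pct",np.percentile(q[:,2],[10,50,90]))
k=8; a=cv2.resize(p[280:330,320:380],None,fx=k,fy=k,interpolation=cv2.INTER_CUBIC).astype(int)
m=(a.sum(-1)<230).astype(np.uint8); n,l,s,c=cv2.connectedComponentsWithStats(m)
i=1+s[1:,4].argmax(); print("drum blob",s[i]/k+[320,280,0,0,0])
ps,_=r.capture("side"); s0=np.load("side0.npz")["p"]; n,l,s,c=cv2.connectedComponentsWithStats((diff(ps,s0)>70).astype(np.uint8))
print("side changes",[x.tolist() for x in s[1:] if x[4]>15]); st=r.get_state(); print(st["time_s"],st["tcp_pos"],st["contact_force"])
E
```

```text
rack px changed 356
[[43, 29, 1, 1, 1], [57, 29, 21, 22, 340], [41, 33, 2, 1, 2], [79, 35, 2, 2, 3], [54, 36, 1, 1, 1]]
slim (np.int64(278), np.int64(196)) z pct [0.0424 0.1797 0.1852]
thick (np.int64(317), np.int64(204)) z pct [0.1308 0.1832 0.1864]
spindle (np.int64(347), np.int64(306)) z pct [0.1109 0.127  0.1334]
short_old (np.int64(297), np.int64(202)) z pct [0.0183 0.0212 0.0664]
drum blob [ 333.     295.375   23.75    21.25  2963.75 ]
side changes [[47, 0, 41, 182, 3611], [89, 0, 165, 140, 8503], [189, 7, 14, 10, 81], [61, 23, 5, 12, 30], [240, 125, 7, 13, 50], [122, 146, 16, 23, 204], [96, 155, 9, 7, 21], [82, 157, 4, 7, 20], [108, 156, 11, 10, 66], [131, 170, 7, 9, 38], [118, 181, 10, 7, 32], [281, 210, 7, 20, 121], [194, 220, 19, 23, 342]]
54.0 [0.4676 0.2475 0.2377] [-0.631  -0.9983  0.4275]
```

The only change on the rack is that the short drum has gone. The tall drums stand at 183 mm on their own pegs, and the short drum's top is at 127 mm against an expected 126, so it is down on the flange. The arm is clear.

```bash
python3 -c "
from plant import r
print(r.close_job())"
```

```text
the job is handed in; nothing more can be done
None
```

The job is handed in at 54 s: the short drum sits on the sander flange, both tall drums are back on their own pegs, and the other two drums did not move; I viewed 15 pictures, one over the limit of 14, so the final check was by measurements only.

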